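Pin the lid back on a pipe-fittings case

ROBOT

A 6-joint arm with a two-finger parallel gripper is mounted at the origin on the work surface. World frame = base frame: x ahead of the robot, y to its left, z up, the work surface at z = 0. Lengths are in mm, angles in rad, forces in N, time in s.
With the tool pointing down it reaches from about 350 to 875 mm from the base axis. Payload 4.2 kg.
Tool frame: the origin (TCP) lies where the fingers leave the gripper's body, on its centre line; the fingertips stand 73 mm ahead of it and the grasp point (between the pads) lies 54 mm ahead of it; z points along the fingers, y is the direction in which the jaws open and shut (so a half turn about z gives the same grasp; the last joint's range is limited). The gripper opens to 85 mm and grips with 20 to 120 N. Pads are 22 mm wide; open, the fingers measure 114 mm over their backs; the gripper's body (76 mm by 85 mm) begins 54 mm behind the grasp point. The pads swing forward as they close: fully open they stand 13 mm farther back than shut.
Start: joints at [-0.866, 0.385, 0.008, 0, -1.194, -0.259], TCP at [269.499, -563.888, 303.912] pointing down, gripper open.
Joint ranges: [-3.14, 3.14], [-1.21, 2.06], [-1.07, 1.41], [-3.16, 2.05], [-2.99, -0.16], [-3.1, 3.1]. Speed limits (rad/s): [2.79, 2.79, 3.14, 3.14, 3.14, 3.14].

INTERFACE

Orientations are given as a unit quaternion [x, y, z, w].
In Python, from bench import arm gives the robot as it stands.
- The arm moves only by the tool apply_moves, never from a script. Its argument "increments" is a list that holds one entry, the list of rows, each a list of 7 numbers: the shift along the tool's x, y, z scaled (see below), then the turn, a rotation vector about the tool's x, y, z scaled (see below), then the gripper's target within -1 to 1 (fully open at 1, half-way at 0, shut at -1). A call has 1 to 10 rows; each row is the pose to reach, as a shift and turn from the pose commanded when the call began, along the tool's axes at that moment; what a row does not reach only later rows make up. The controller multiplies each number of a shift by 100 mm and each number of a turn by 0.5 rad. A row lasts 1/10 s, in which the tool goes at most 50 mm and 8.59 degrees, less where a joint would pass 70% of its speed; a pose out of reach is approached as far as the arm can. A call with a number of a shift or a turn outside -1 to 1 is refused whole. A call with a gripper value outside its range is refused whole. The fingers move at their own pace and stop on an object; the grip force is fixed at half the most. Time passes only in rows, so rows that repeat a pose let the fingers close. It gives the time, the measured TCP pose, the force and the opening at its end, in the units of the state.
- arm.read_state(): the state, without advancing time (a new reading comes with each control period).
- arm.get_image(name): name is "side" or "top"; returns a dict with "img" (420x560x3 uint8, red, green, blue), "fx", "fy", "cx", "cy" (pixels), "pose" (4x4, takes a point from camera to world coordinates). Camera axes: x right, y up, looking along -z (the intrinsics and any distortion apply to the point x, -y, -z); pixel columns grow to the right and rows downward; lengths in mm; the calibration is good to about 2 mm. A picture is of the moment at which its call begins. There is no depth.
- arm.job_done(): hands the job in, once; it reports no verdict.
Trained networks look in a picture, given as the dict that the camera call returned (one of the last four; its "shot" number tells which), for a name from the list of things; names that differ only in an ending like _2 or _b are one class to them, and where a whole thing is asked for, a point or a joint stands for the part that bears it (a point fixed in the world has none). Each returns a list of dicts, best first, with "conf" (0 to 1); they miss things now and then, are a little off and sometimes report something else, mostly with a low value. They report only what shows in the picture. A call takes as long as a camera call. They do not tell look-alikes from the thing itself.
- arm.outline_of(label, picture): "pixels" (420x560 bool, what is visible of it) and "box" ([centre column, centre row, width, height] in pixels, round what is visible of it).
- arm.mark_of(label, picture): "at" ([column, row] in pixels: a listed point, or the origin of a listed thing).
The state is a dict: "clock": time; "joints": joint angles; "joint_vel": joint speeds; "joint_efforts": joint torques, N m; "position": TCP position; "ee_rot": TCP orientation; "contact_force": force on the tool from outside, world axes, zero at the start; "wrist_torque": the same for the moment, N m; "gripper_width": finger opening in mm.
Only numpy, scipy, OpenCV 4.12 (cv2) and the standard library are available. Lean on these libraries where they do the work, as an engineer would, in place of code of your own. Each camera call takes 0.05 s, during which the arm holds its last target.

TASK

The lid has come off this fittings case. Set it back on the case with its hinge knuckles between the case's knuckles, then slide the loose hinge pin through all five knuckles until its grip block is fully home against the end knuckle (either end will do), and let go. Leave the wrench, the pipe tee and the tape measure alone.

Things in the scene. Friction and masses are not known exactly. Their poses are not given: they have to be found in the camera images.
- case: Open black parts case with yellow cups of fittings, fixed to the table: 150 x 150 x 70 mm high, walls 5 mm. Origin at the centre of its underside, z up. Its +x side carries three grey hinge knuckles and faces away from the robot (give or take 0.2 rad). The space beside the case, beyond both ends of the hinge, is free once the lid has been taken from there.
- case_hinge (a point): Middle of the case's hinge axis, which runs along the case's y: x +90, y 0, z +74 mm in the case's frame, same axes. The three case knuckles are tubes 24 mm long, 26 mm outside, bore 16 mm, centred at y -58, 0, +58 mm: the hinge spans y -70 to +70 mm, open at both ends. The 34 mm gaps between them take the lid's two knuckles.
- case_rim (a point): Centre of the case's opening at the height of its rim (70 mm above the table). Where the lid's origin belongs. Axes as the case's.
- lid: Loose grey lid, about 0.25 kg, panel 150 x 150 x 6 mm. Origin at the centre of the panel's underside, z up; 14 mm above the table at the start, as it lies on four lips 14 mm deep. The lips slant inwards and centre it in the case's 140 mm opening (they take up about 5 mm of error and leave 1.5 to 2 mm of play). Seated, it is parallel to the case with its origin at case_rim.
- lid_handle (a point): Centre of the black bar handle on the lid: bar 16 mm wide (x) x 104 mm long (y) x 14 mm high, 37 mm above the lid's origin, free underneath (24 mm above the panel) except for two feet at y = +-45 mm. Take it from above with the fingers closing along the lid's x. Axes as the lid's.
- lid_hinge (a point): Middle of the lid's knuckle axis: x +90, y 0, z +4 mm in the lid's frame, same axes. Two knuckles like the case's (24 mm long, 26 mm outside, bore 16 mm) at y -29 and +29 mm. Coincides with case_hinge once seated.
- pin: Loose hinge pin, 200 mm long, about 0.12 kg, lying along its y; at the start z is up and +y points roughly to the robot's left. Origin at mid length on its underside. Steel shaft 12 mm thick from y -50 to +100 mm (last 12 mm tapered to a 5 mm nose), centre line at z +6 mm; black grip block 20 (x) x 50 (y -100 to -50) x 30 mm high (z 0 to 30).
- pin_grip (a point): A place to hold the pin: in the grip block at y = -75 mm, z = +20 mm in the pin's frame (14 mm above the shaft's centre line), with the fingers closing along the pin's x. Axes as the pin's.
- pin_mid (a point): Point on the shaft's centre line 70 mm from the grip block's face (pin y = +20, z = +6 mm). Coincides with case_hinge when the grip block touches the end knuckle, from whichever end it was put in. Axes as the pin's.
- wrench: Bystander: steel wrench, 180 mm long, lying flat beyond the case.
- tee: Bystander: copper pipe tee, 84 mm long, 33 mm high.
- tape: Bystander: black tape measure, 62 x 66 x 36 mm.
Not all that is in view belongs to the job. There is more than one size of the lid; the job needs the larger. There is more than one size of the pin; the one meant has the size given above.

How it is judged (in metres and radians):
On the way, in this order (a step that is already met when the one before it is completed fails the run):
1. the lid sits on the case, its knuckles in line with the case's (distance between lid_hinge and case_hinge below 0.006 m and distance between lid and case_rim below 0.007 m and angle between lid's own z axis and vertical below 0.06 rad and angle between the y axis of lid and the y axis of case, either way round below 0.06 rad), for 0.3 s.
2. the pin is through all the knuckles, with the lid still seated (all of step 1 and distance between pin_mid and case_hinge below 0.01 m and angle between the y axis of pin and the y axis of case, either way round below 0.06 rad), for 0.2 s.
At the end, for the whole second after the job is handed in: The lid lies flat on the case (origin within 7 mm of case_rim, knuckle axis within 6 mm of case_hinge, level and square within 0.06 rad), and the pin is through all five knuckles with pin_mid within 10 mm of case_hinge and in line within 0.06 rad; both released and at rest (all of step 2 and linear speed of lid below 0.02 m/s and linear speed of pin below 0.05 m/s); the robot touches nothing.
It fails at once if the wrench is moved more than 30 mm (distance of wrench from where it was at the start of the episode above 0.03 m).
It fails at once if the pipe tee is moved more than 30 mm (distance of tee from where it was at the start of the episode above 0.03 m).
It fails at once if the tape measure is moved more than 30 mm (distance of tape from where it was at the start of the episode above 0.03 m).
It also fails if it takes over 64 s, if anything falls off the work surface, if the arm or the gripper's body presses on something with over 40 N, if the wrist force passes 120 N, or if a joint passes its speed limit or range.

## Working session

There is one attempt and no reset: what is moved stays moved. The work goes in short steps, Python scripts to look and compute and a tool call to move; the robot and the scene stay as the last step left them, time stands still between calls to the robot, and variables do not carry over. Pictures are saved under pics/ and viewed, and the job is handed in when it is done.

Besides the shell and the picture viewer there is one more tool, called after "Call:" as a command line: name --argument value ..., lists and objects as JSON in quotes. apply_moves: Moves the arm, as the interface text tells. Shifts and turns lie within -1 to 1; 1 stands for 100 mm of shift or 0.5 rad of turn. Its arguments: {"type":"object","properties":{"increments":{"type":"array"}},"required":["increments"]}

```bash
mkdir -p pics; ls; python3 - <<'E'
from bench import arm
import cv2,numpy as np
print(arm.read_state())
for n in ("top","side"):
    p=arm.get_image(n)
    cv2.imwrite(f"pics/{n}0.png",p["img"][:,:,::-1])
    print(n,{k:v for k,v in p.items() if k!="img"})
    for l in ["case","lid","lid_handle","pin","pin_grip","pin_mid","lid_hinge","case_hinge","case_rim"]:
        try: print(l,[(np.round(d["at"],1).tolist(),round(d["conf"],2)) for d in arm.mark_of(l,p)])
        except Exception as e: print(l,e)
E
```

```text
pics
{'clock': 0.0, 'joints': array([-8.66373380e-01,  3.85600132e-01,  6.63621443e-03, -5.31785635e-04,
       -1.19400406e+00, -2.58603891e-01]), 'joint_vel': array([-0.00089492,  0.00167671, -0.00150829,  0.00079099, -0.00011   ,
        0.00015957]), 'joint_efforts': array([-2.98830837e-04, -3.92291164e+01,  1.88402063e+01,  4.18618083e+00,
       -4.52528868e-03,  6.57568080e-06]), 'position': array([ 269.34984137, -563.51538034,  302.79430325]), 'ee_rot': array([-2.20972284e-01,  9.75279452e-01,  1.07681621e-03, -2.83835810e-04]), 'contact_force': array([ 0.88733052, -0.1033835 ,  0.89268323]), 'wrist_torque': array([ 0.03135738, -0.01299025, -0.01446805]), 'gripper_width': 85.74110020421374}
top {'fx': 442.9986307022343, 'fy': 442.9986307022343, 'cx': 273.43731354163083, 'cy': 215.21456469699552, 'pose': array([[ 2.32820494e-02,  9.82507569e-01, -1.84761533e-01,
         3.53746921e+02],
       [-9.99705257e-01,  2.41524493e-02,  2.46142681e-03,
        -8.90408383e+00],
       [ 6.88081401e-03,  1.84649769e-01,  9.82780300e-01,
         1.08126234e+03],
       [ 0.00000000e+0
[... 888 characters left out ...]
1,
         8.34489164e+02],
       [ 1.26483467e-02,  8.49579747e-01,  5.27308518e-01,
         6.40517456e+02],
       [ 0.00000000e+00,  0.00000000e+00,  0.00000000e+00,
         1.00000000e+00]]), 'shot': 2}
case []
lid [([316.7, 184.9], 0.8), ([392.2, 206.7], 0.76)]
lid_handle [([317.2, 172.3], 0.95), ([392.5, 195.7], 0.57), ([279.6, 241.5], 0.44)]
pin [([275.2, 353.8], 0.64), ([217.9, 327.9], 0.56)]
pin_grip [([303.2, 338.8], 0.82), ([242.2, 293.8], 0.81), ([186.6, 223.8], 0.35)]
pin_mid [([269.8, 355.4], 0.96), ([207.6, 330.1], 0.84)]
lid_hinge [([289.8, 182.1], 0.92), ([373.2, 197.9], 0.74)]
case_hinge [([249.0, 207.4], 0.88)]
case_rim [([281.9, 216.9], 0.69), ([242.0, 294.4], 0.26)]
```

View pics/top0.png

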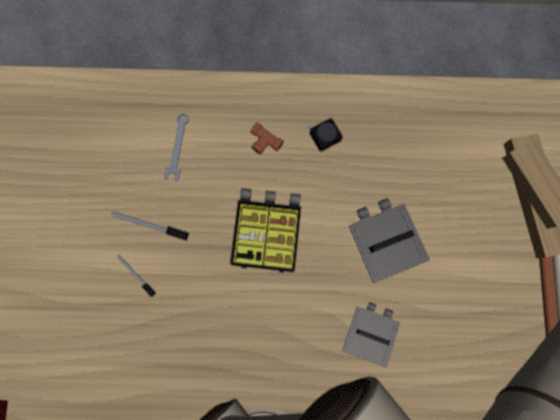

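View pics/side0.png

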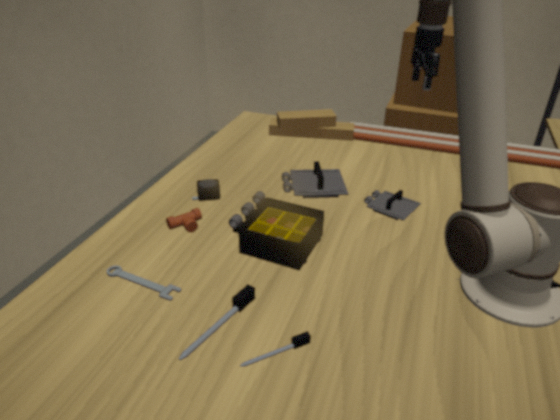

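```bash
cat > h.py <<'E'
import numpy as np, cv2, sys
from scipy.optimize import minimize
from scipy.spatial.transform import Rotation as R
from bench import arm
def proj(p,X):
    X=np.atleast_2d(X); T=np.linalg.inv(p["pose"]); c=X@T[:3,:3].T+T[:3,3]
    return np.c_[p["cx"]+p["fx"]*c[:,0]/-c[:,2], p["cy"]+p["fy"]*(-c[:,1])/-c[:,2]]
def ray(p,uv):
    d=np.array([(uv[0]-p["cx"])/p["fx"],-(uv[1]-p["cy"])/p["fy"],-1.])
    return p["pose"][:3,3],p["pose"][:3,:3]@d
def atz(p,uv,z):
    o,d=ray(p,uv); return o+d*(z-o[2])/d[2]
def box(x0,x1,y0,y1,z0,z1): return np.array([[x,y,z] for x in(x0,x1) for y in(y0,y1) for z in(z0,z1)],float)
def cyl(x,z,r,y0,y1):
    a=np.linspace(0,2*np.pi,20,endpoint=False)
    return np.vstack([np.c_[x+r*np.cos(a),0*a+y,z+r*np.sin(a)] for y in(y0,y1)])
M={"case":[box(-75,75,-75,75,0,70)]+[cyl(90,74,13,c-12,c+12) for c in(-58,0,58)]+[box(75,90,c-12,c+12,62,78) for c in(-58,0,58)],
"lid":[box(-75,75,-75,75,0,6),box(-68,68,-68,68,-14,0),box(-8,8,-52,52,30,44)]+[box(-8,8,c-7,c+7,6,32) for c in (-45,45)]+[cyl(90,4,13,c-12,c+12) for c in(-29,29)]+[box(75,90,c-12,c+12,-3,7) for c in(-29,29)],
"pin":[box(-10,10,-100,-50,0,30),cyl(0,6,6,-50,88),np.vstack([cyl(0,6,6,87,88),cyl(0,6,2.5,99,100)])]}
def sil(p,name,pose,ss=4):
    m=np.zeros((420*ss,560*ss),np.uint8)
    t,Rm=pose
    for b in M[name]:
        q=proj(p,b@Rm.T+t); h=cv2.convexHull(((q+.5)*ss).astype(np.float32)).round().astype(np.int32)
        cv2.fillConvexPoly(m,h,255)
    return cv2.resize(m,(560,420),interpolation=cv2.INTER_AREA)/255.
def iou(a,b): return np.minimum(a,b).sum()/np.maximum(a,b).sum()
def fit(name,views,x0,z,free=False):
    "views: list of (pic,mask)"
    def pz(v): 
        return np.array([v[0],v[1],z+(v[3]*10 if free else 0)]),R.from_euler('z',v[2]/50).as_matrix()
    c=lambda v:sum(1-iou(sil(p,name,pz(v)),m.astype(float)) for p,m in views)
    v0=np.array([x0[0],x0[1],x0[2]*50]+([0] if free else []))
    best=None
    for s in (8,3):
        S=np.vstack([v0]+[v0+s*e for e in np.eye(len(v0))])
        r=minimize(c,v0,method="Nelder-Mead",options=dict(initial_simplex=S,xatol=.05,fatol=1e-5,maxiter=300)); v0=r.x
    return np.r_[r.x[:2],r.x[2]/50,z+(r.x[3]*10 if free else 0)],[round(iou(sil(p,name,pz(r.x)),m.astype(float)),3) for p,m in views]
E
cat > m1.py <<'E'
from h import *
P={n:arm.get_image(n) for n in("top","side")}
import pickle
O={}
for n,p in P.items():
    for l in M:
        o=arm.outline_of(l,p); O[n,l]=o
        print(n,l,[(np.round(d["box"]).tolist(),round(d["conf"],2),int(d["pixels"].sum())) for d in o])
pickle.dump((P,O),open("d1.pkl","wb"))
for n,l,uv,z in [("top","case_hinge",(271.9,195),74),("top","lid_handle",(392.3,240.5),51),("top","lid_hinge",(373.9,211.4),18),("side","lid_handle",(317.2,172.3),51),("side","lid_hinge",(289.8,182.1),18),("top","grip",(177.1,231.8),20),("side","grip",(242.2,293.8),20),("top","mid",(138,221.7),6),("side","mid",(207.6,330.1),6),("side","case_hinge",(249,207.4),74),("top","rim",(266.8,235.4),70),("side","rim",(281.9,216.9),70)]:
    print(n,l,atz(P[n],uv,z).round(1))
E
python3 m1.py
```

```text
top case [([264.0, 230.0, 76.0, 84.0], 0.98, 4709)]
top lid [([371.0, 337.0, 58.0, 62.0], 0.98, 2400), ([388.0, 241.0, 80.0, 84.0], 0.75, 4022)]
top pin [([136.0, 276.0, 40.0, 42.0], 0.8, 235), ([151.0, 228.0, 75.0, 32.0], 0.63, 440)]
side case [([276.0, 232.0, 94.0, 80.0], 0.74, 4945)]
side lid [([392.0, 207.0, 57.0, 32.0], 0.83, 1105), ([315.0, 181.0, 66.0, 34.0], 0.7, 1732)]
side pin [([216.0, 324.0, 76.0, 71.0], 0.69, 793), ([276.0, 350.0, 69.0, 33.0], 0.65, 505)]
top case_hinge [591.   -6.7  74. ]
top lid_handle [ 494.  -291.6   51. ]
top lid_hinge [ 569.2 -257.4   18. ]
side lid_handle [ 494.5 -281.8   51. ]
side lid_hinge [ 567.  -257.8   18. ]
top grip [506.8 220.3  20. ]
side grip [508.9 217.3  20. ]
top mid [531.5 320.8   6. ]
side mid [536.5 314.6   6. ]
side case_hinge [586.7  -7.3  74. ]
top rim [496.2   2.7  70. ]
side rim [502.5  -1.2  70. ]
```

```bash
cat > m2.py <<'E'
from h import *
import pickle
P,O=pickle.load(open("d1.pkl","rb"))
near={"top":{"lid":(388,241),"pin":(151,228),"case":(264,230)},"side":{"lid":(315,181),"pin":(216,324),"case":(276,232)}}
x0={"case":(500,0,.0),"lid":(494,-288,.3),"pin":(520,290,-.2)}
zz={"case":0,"lid":14,"pin":0}
for l in M:
    vs={n:(P[n],next(o["pixels"] for o in O[n,l] if np.hypot(*(np.array(o["box"][:2])-near[n][l]))<8)) for n in P}
    for k in (["top","side"],["top"],["side"]):
        r,i=fit(l,[vs[n] for n in k],x0[l],zz[l]); print(l,k,r.round(3),i)
        if len(k)==2: best=r
    for n in P:
        s=sil(P[n],l,(np.array([best[0],best[1],zz[l]]),R.from_euler('z',best[2]).as_matrix()))
        cs,_=cv2.findContours((cv2.resize(s,None,fx=4,fy=4,interpolation=cv2.INTER_CUBIC)>.5).astype(np.uint8),cv2.RETR_LIST,cv2.CHAIN_APPROX_NONE)
        if l=="case": P[n]["big"]=cv2.resize(P[n]["img"][:,:,::-1],None,fx=4,fy=4,interpolation=cv2.INTER_CUBIC)
        cv2.drawContours(P[n]["big"],cs,-1,(255,0,255),1)
b=P["top"]["big"]; cv2.imwrite("pics/ctop_l.png",b[700:1200,400:1000]) ; cv2.imwrite("pics/ctop_r.png",b[700:1200,900:1700])
cv2.imwrite("pics/cside.png",cv2.resize(P["side"]["big"][600:1500,680:1400],None,fx=.66,fy=.66,interpolation=cv2.INTER_AREA))
E
python3 m2.py
```

```text
case ['top', 'side'] [ 4.98953e+02  6.30800e+00 -9.10000e-02  0.00000e+00] [np.float64(0.975), np.float64(0.956)]
case ['top'] [ 4.9858e+02  5.6630e+00 -8.4000e-02  0.0000e+00] [np.float64(0.976)]
case ['side'] [ 5.00186e+02  6.71100e+00 -8.10000e-02  0.00000e+00] [np.float64(0.96)]
lid ['top', 'side'] [ 4.94913e+02 -2.91385e+02  3.98000e-01  1.40000e+01] [np.float64(0.954), np.float64(0.925)]
lid ['top'] [ 4.93706e+02 -2.90881e+02  3.93000e-01  1.40000e+01] [np.float64(0.963)]
lid ['side'] [ 4.96075e+02 -2.91446e+02  4.12000e-01  1.40000e+01] [np.float64(0.929)]
pin ['top', 'side'] [ 5.25058e+02  2.93324e+02 -2.80000e-01  0.00000e+00] [np.float64(0.832), np.float64(0.832)]
pin ['top'] [ 5.24921e+02  2.94477e+02 -2.73000e-01  0.00000e+00] [np.float64(0.843)]
pin ['side'] [ 5.25634e+02  2.92898e+02 -2.77000e-01  0.00000e+00] [np.float64(0.84)]
```

View pics/ctop_r.png

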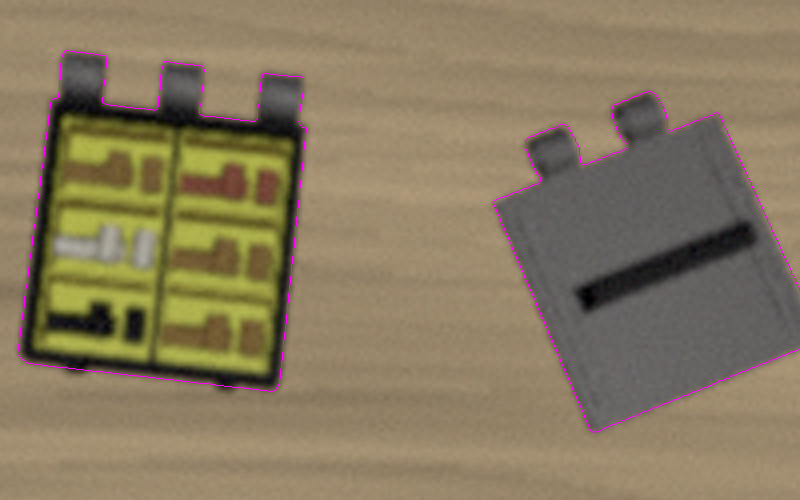

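View pics/ctop_l.png

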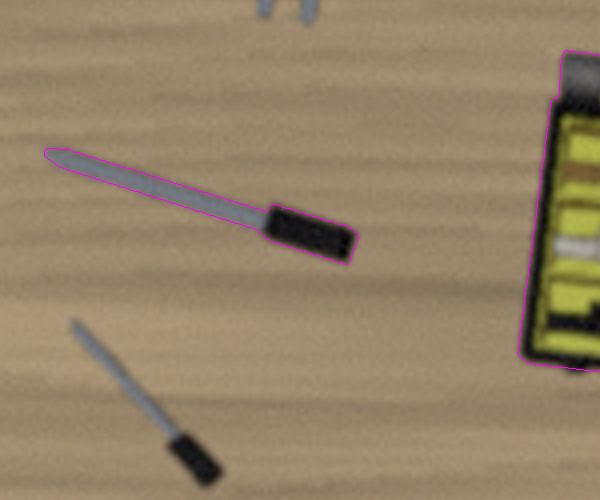

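View pics/cside.png

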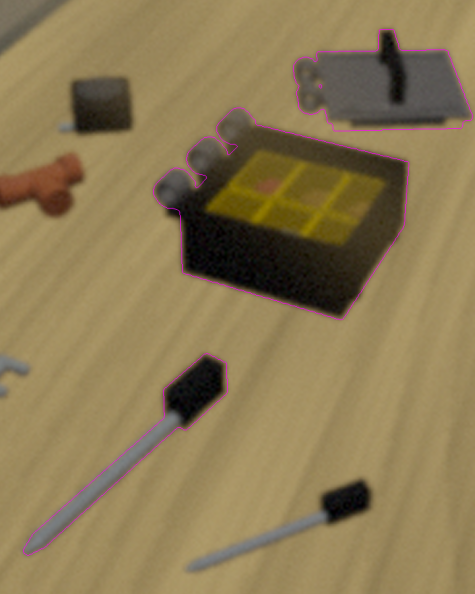

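```bash
cat >> h.py <<'E'
def plan(pos,yaw,show=True):
    s=arm.read_state(); Rc=R.from_quat(s["ee_rot"]).as_matrix()
    y=np.array([np.cos(yaw),np.sin(yaw),0]); z=np.array([0,0,-1.]); x=np.cross(y,z)
    Rt=np.c_[x,y,z]
    d=Rc.T@(np.array(pos)-s["position"]); rv=R.from_matrix(Rc.T@Rt).as_rotvec()
    print("t",round(s["clock"],2),"pos",s["position"].round(1),"yaw",round(np.arctan2(Rc[1,1],Rc[0,1]),3),"F",s["contact_force"].round(1),"T",s["wrist_torque"].round(2),"w",round(s["gripper_width"],1))
    print("units shift",(d/100).round(3),"turn",(rv/.5).round(3))
E
python3 -c "
from h import *
plan((495,-291.4,190),3.54)"
```

```text
t 1.4 pos [ 269.5 -563.9  303.9] yaw 2.017 F [ 0.   0.2 -0.5] T [ 0.01  0.02 -0.  ] w 85.4
units shift [-3.21   1.486  1.139] turn [ 0.     0.    -3.047]
```

Call:
apply_moves --increments '[[[-0.3, 0.14, 0.1, 0, 0, -0.3, 1], [-0.6, 0.28, 0.2, 0, 0, -0.6, 1], [-0.9, 0.42, 0.3, 0, 0, -0.9, 1], [-1, 0.46, 0.35, 0, 0, -1, 1]]]'

```text
clock: 1.8
position: [341.1, -477.1, 268.2]
ee_rot: [-0.458, 0.889, 0.001, 0.0]
contact_force: [0.2, 0.7, 0.9]
gripper_width: 85.5
```

```bash
python3 -c "
from h import *
plan((495,-291.4,190),3.54)"
```

```text
t 1.8 pos [ 341.1 -477.1  268.2] yaw 2.523 F [0.2 0.7 0.9] T [-0.01  0.03  0.02] w 85.5
units shift [-2.406 -0.177  0.784] turn [ 1.000e-03  2.000e-03 -2.035e+00]
```

Call:
apply_moves --increments '[[[-0.3, -0.02, 0.1, 0, 0, -0.3, 1], [-0.6, -0.04, 0.2, 0, 0, -0.6, 1], [-0.9, -0.06, 0.3, 0, 0, -0.9, 1], [-1, -0.07, 0.35, 0, 0, -1, 1]]]'

```text
clock: 2.2
position: [405.2, -400.3, 233.1]
ee_rot: [-0.664, 0.748, 0.001, 0.0]
contact_force: [0.3, -0.8, -0.6]
gripper_width: 85.5
```

```bash
python3 -c "
from h import *
plan((495,-291.4,190),3.54)"
```

```text
t 2.2 pos [ 405.2 -400.3  233.1] yaw 3.023 F [ 0.3 -0.8 -0.6] T [-0.04  0.06  0.01] w 85.5
units shift [-1.188 -0.763  0.432] turn [ 1.000e-03  2.000e-03 -1.035e+00]
```

Call:
apply_moves --increments '[[[-0.3, -0.19, 0.1, 0, 0, -0.3, 1], [-0.6, -0.38, 0.2, 0, 0, -0.6, 1], [-0.9, -0.58, 0.35, 0, 0, -0.9, 1], [-1, -0.64, 0.4, 0, 0, -1, 1], [-1, -0.64, 0.4, 0, 0, -1, 1]]]'

```text
clock: 2.7
position: [480.8, -309.6, 193.0]
ee_rot: [0.827, -0.562, -0.001, 0.0]
contact_force: [-1.0, -0.4, -0.2]
gripper_width: 85.6
```

```bash
python3 -c "
from h import *
plan((495,-291.4,105),3.54)"
```

```text
t 2.7 pos [ 480.8 -309.6  193. ] yaw -2.764 F [-1.  -0.4 -0.2] T [-0.    0.04 -0.01] w 85.6
units shift [-0.116 -0.2    0.88 ] turn [ 0.003  0.002 -0.042]
```

Call:
apply_moves --increments '[[[-0.116, -0.2, 0.2, 0.003, 0.002, -0.042, 1], [-0.116, -0.2, 0.2, 0.003, 0.002, -0.042, 1], [-0.116, -0.2, 0.5, 0.003, 0.002, -0.042, 1], [-0.116, -0.2, 0.88, 0.003, 0.002, -0.042, 1], [-0.116, -0.2, 0.88, 0.003, 0.002, -0.042, 1], [-0.116, -0.2, 0.88, 0.003, 0.002, -0.042, 1]]]'

```text
clock: 3.3
position: [494.3, -293.9, 106.6]
ee_rot: [0.832, -0.555, 0.001, 0.0]
contact_force: [0.3, -1.3, 1.1]
gripper_width: 85.3
```

```bash
python3 -c "
from h import *
plan((495,-291.4,105),3.54)
p=arm.get_image('side'); b=cv2.resize(p['img'][110:260,210:460,::-1],None,fx=3,fy=3,interpolation=cv2.INTER_CUBIC); cv2.imwrite('pics/g1.png',b)"
```

```text
t 3.3 pos [ 494.3 -293.9  106.6] yaw -2.747 F [ 0.3 -1.3  1.1] T [-0.04 -0.08 -0.04] w 85.3
units shift [-0.02  -0.016  0.016] turn [-0.002 -0.003 -0.007]
```

View pics/g1.png

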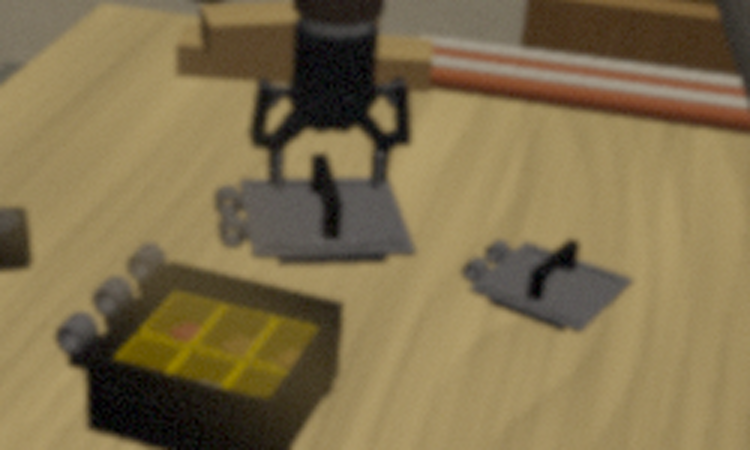

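```bash
python3 -c "
from h import *
p=arm.get_image('side'); t=arm.get_image('top')
for X in [(494.3,-293.9,106.6),(494.3,-293.9,52),(495,-291.4,51),(495+16,-291.4-41,51),(495-16,-291.4+41,51)]: print(((proj(p,X)[0]-[210,110])*3).round(), proj(t,X).round())
b=cv2.resize(t['img'][150:420,270:560,::-1],None,fx=2,fy=2,interpolation=cv2.INTER_CUBIC); cv2.imwrite('pics/g1t.png',b)"
```

```text
[329. 128.] [[400. 237.]]
[325. 180.] [[393. 240.]]
[324. 182.] [[392. 240.]]
[319. 162.] [[409. 234.]]
[329. 204.] [[375. 246.]]
```

View pics/g1t.png

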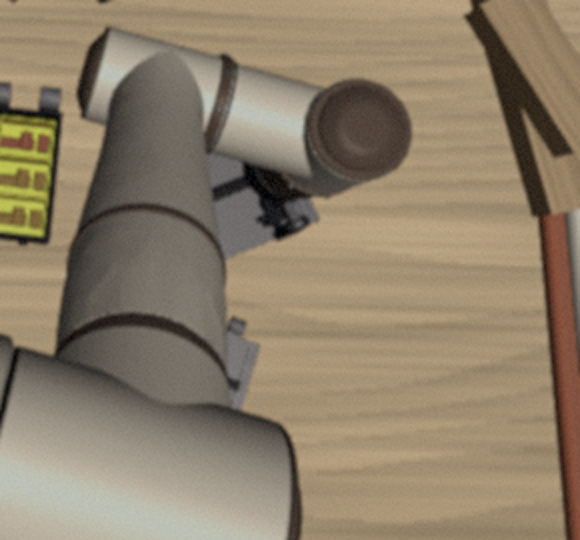

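Call:
apply_moves --increments '[[[-0.02, -0.016, 0.016, 0, 0, -0.007, 1], [-0.02, -0.016, 0.016, 0, 0, -0.007, 0], [-0.02, -0.016, 0.016, 0, 0, -0.007, -1], [-0.02, -0.016, 0.016, 0, 0, -0.007, -1], [-0.02, -0.016, 0.016, 0, 0, -0.007, -1], [-0.02, -0.016, 0.016, 0, 0, -0.007, -1], [-0.02, -0.016, 0.016, 0, 0, -0.007, -1], [-0.02, -0.016, 0.016, 0, 0, -0.007, -1], [-0.02, -0.016, 0.016, 0, 0, -0.007, -1], [-0.02, -0.016, 0.016, 0, 0, -0.007, -1]]]'

```text
clock: 4.45
position: [495.2, -290.5, 104.5]
ee_rot: [0.833, -0.553, 0.001, -0.0]
contact_force: [-1.1, 0.8, 1.4]
gripper_width: 14.9
```

```bash
python3 -c "
from h import *
plan((495,-291.4,105),3.54)"
```

```text
t 4.45 pos [ 495.2 -290.5  104.5] yaw -2.742 F [-1.1  0.8  1.4] T [0.12 0.11 0.01] w 14.9
units shift [ 0.008  0.005 -0.005] turn [-0.003 -0.002  0.002]
```

Call:
apply_moves --increments '[[[0, 0, -0.2, 0, 0, 0, -1], [0, 0, -0.5, 0, 0, 0, -1], [0, 0, -0.8, 0, 0, 0, -1], [0, 0, -1, 0, 0, 0, -1], [0, 0, -1, 0, 0, 0, -1]]]'

```text
clock: 4.95
position: [496.1, -290.8, 206.8]
ee_rot: [0.833, -0.553, 0.004, -0.001]
contact_force: [0.9, -0.6, -1.9]
gripper_width: 15.0
```

```bash
python3 -c "
from h import *
plan((499,6.2,225),3.054)"
```

```text
t 4.95 pos [ 496.1 -290.8  206.8] yaw -2.742 F [ 0.9 -0.6 -1.9] T [-0.03  0.01  0.03] w 15.0
units shift [-2.724 -1.184 -0.188] turn [-0.014 -0.007  0.975]
```

Call:
apply_moves --increments '[[[-0.15, -0.07, -0.1, 0, 0, 0.15, -1], [-0.4, -0.17, -0.19, 0, 0, 0.4, -1], [-0.65, -0.28, -0.19, 0, 0, 0.65, -1], [-0.9, -0.39, -0.19, -0.014, -0.007, 0.9, -1], [-1, -0.43, -0.19, -0.014, -0.007, 0.975, -1]]]'

```text
clock: 5.45
position: [494.6, -179.6, 221.1]
ee_rot: [-0.675, 0.738, 0.004, -0.002]
contact_force: [0.1, -0.8, -1.4]
gripper_width: 14.9
```

```bash
python3 -c "
from h import *
plan((499,6.2,225),3.054)"
```

```text
t 5.45 pos [ 494.6 -179.6  221.1] yaw 3.052 F [ 0.1 -0.8 -1.4] T [-0.09 -0.03 -0.  ] w 14.9
units shift [-1.854  0.123 -0.033] turn [ 0.019  0.005 -0.005]
```

Call:
apply_moves --increments '[[[-0.3, 0.02, 0, 0, 0, 0, -1], [-0.6, 0.04, 0, 0, 0, 0, -1], [-0.9, 0.06, 0, 0, 0, 0, -1], [-1, 0.07, 0, 0, 0, 0, -1]]]'

```text
clock: 5.85
position: [496.5, -79.4, 221.5]
ee_rot: [-0.676, 0.737, 0.004, -0.003]
contact_force: [-0.1, -0.6, -2.7]
gripper_width: 15.1
```

Call:
apply_moves --increments '[[[-0.3, 0.02, 0, 0, 0, 0, -1], [-0.6, 0.04, 0, 0, 0, 0, -1], [-0.8, 0.05, 0, 0, 0, 0, -1], [-0.85, 0.05, 0, 0, 0, 0, -1], [-0.85, 0.05, 0, 0, 0, 0, -1]]]'

```text
clock: 6.35
position: [499.5, 3.9, 222.6]
ee_rot: [-0.676, 0.737, 0.003, -0.002]
contact_force: [-0.0, -0.9, -1.9]
gripper_width: 14.9
```

```bash
cat > m3.py <<'E'
from h import *
plan((499,6.2,225),3.054)
P={n:arm.get_image(n) for n in("top","side")}
s=arm.read_state(); Rc=R.from_quat(s["ee_rot"]).as_matrix(); print(Rc.round(3).tolist())
p=P["side"]
# predicted lid pose from TCP: lid x = -tool y , z = -tool z
Rl=np.c_[-Rc[:,1],-Rc[:,0],-Rc[:,2]]; t=s["position"]+Rc[:,2]*(54+37+0)
print("det",np.linalg.det(Rl),"pred",t.round(1))
o=arm.outline_of("lid",p); print([(np.round(d["box"]).tolist(),round(d["conf"],2)) for d in o])
big=cv2.resize(p["img"][:,:,::-1],None,fx=4,fy=4,interpolation=cv2.INTER_CUBIC)
for nm,ps,c in (("lid",(t,Rl),(255,0,255)),("case",(np.array([499,6.2,0]),R.from_euler('z',-.088).as_matrix()),(0,255,0))):
    q=sil(p,nm,ps)
    cs,_=cv2.findContours((cv2.resize(q,None,fx=4,fy=4,interpolation=cv2.INTER_CUBIC)>.5).astype(np.uint8),cv2.RETR_LIST,cv2.CHAIN_APPROX_NONE)
    cv2.drawContours(big,cs,-1,c,1)
cv2.imwrite("pics/hold.png",big[440:1120,760:1480])
for l in("lid_hinge","lid","lid_handle","case_hinge"): print(l,[(np.round(d["at"],1).tolist(),round(d["conf"],2)) for d in arm.mark_of(l,p)])
print("pred hinge",proj(p,t+Rl@[90,0,4]).round(1))
E
python3 m3.py
```

```text
t 6.35 pos [499.5   3.9 222.6] yaw 3.054 F [-0.  -0.9 -1.9] T [-0.01 -0.01  0.11] w 14.9
units shift [-0.023  0.007 -0.024] turn [0.016 0.002 0.001]
[[-0.089, -0.996, -0.007], [-0.996, 0.089, 0.002], [-0.001, 0.007, -1.0]]
det 1.0000000000000007 pred [498.9   3.2 131.9]
[([390.0, 206.0, 58.0, 32.0], 0.66), ([280.0, 197.0, 90.0, 41.0], 0.59), ([278.0, 238.0, 100.0, 65.0], 0.53)]
lid_hinge [([250.8, 185.4], 0.61), ([373.6, 194.4], 0.6), ([241.5, 292.2], 0.45)]
lid [([283.5, 201.0], 0.9), ([391.6, 207.8], 0.79), ([219.6, 328.5], 0.69)]
lid_handle [([282.3, 180.6], 0.96), ([395.6, 193.7], 0.93)]
case_hinge [([248.4, 208.1], 0.63)]
pred hinge [[247.2 185. ]]
```

View pics/hold.png

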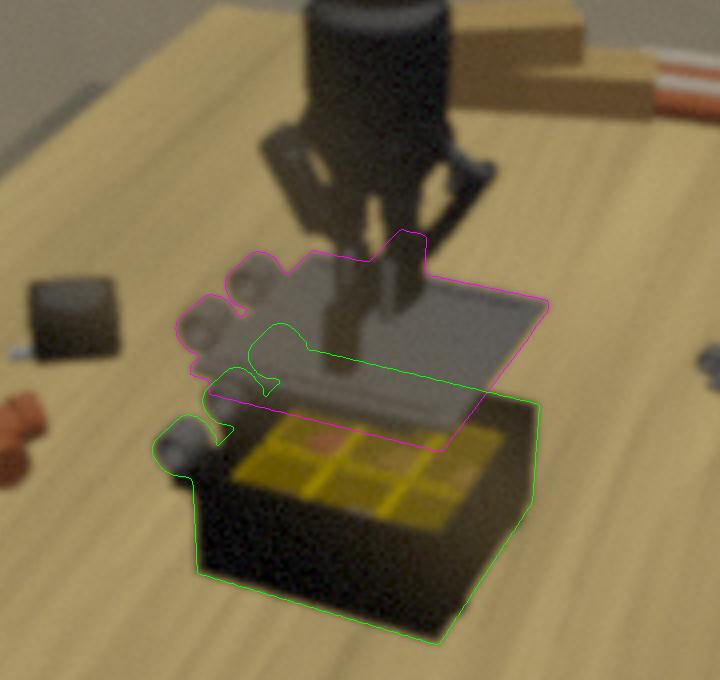

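Call:
apply_moves --increments '[[[-0.023, 0.007, 0.1, 0.016, 0.002, 0, -1], [-0.023, 0.007, 0.25, 0.016, 0.002, 0, -1], [-0.023, 0.007, 0.4, 0.016, 0.002, 0, -1], [-0.023, 0.007, 0.45, 0.016, 0.002, 0, -1], [-0.023, 0.007, 0.45, 0.016, 0.002, 0, -1], [-0.023, 0.007, 0.45, 0.016, 0.002, 0, -1]]]'

```text
clock: 7.3
position: [499.6, 6.2, 179.2]
ee_rot: [-0.675, 0.738, -0.001, 0.001]
contact_force: [-0.2, 0.5, -1.0]
gripper_width: 14.7
```

```bash
sed -i 's/^plan.*/plan((499,6.2,161),3.054)/' m3.py; python3 m3.py
```

```text
t 7.3 pos [499.6   6.2 179.2] yaw 3.054 F [-0.2  0.5 -1. ] T [ 0.06 -0.05  0.05] w 14.7
units shift [0.    0.007 0.182] turn [-0.007  0.001 -0.001]
[[-0.088, -0.996, 0.004], [-0.996, 0.088, 0.001], [-0.001, -0.004, -1.0]]
det 1.0 pred [500.1   6.3  88.5]
[([391.0, 207.0, 58.0, 27.0], 0.56), ([279.0, 214.0, 89.0, 41.0], 0.55)]
lid_hinge [([373.2, 194.8], 0.97), ([248.9, 201.2], 0.74)]
lid [([393.1, 206.6], 0.94), ([282.3, 214.4], 0.77), ([208.1, 192.0], 0.71)]
lid_handle [([396.2, 195.0], 0.79)]
case_hinge [([249.4, 209.4], 0.59), ([281.9, 240.8], 0.24)]
pred hinge [[246.7 201.5]]
```

View pics/hold.png

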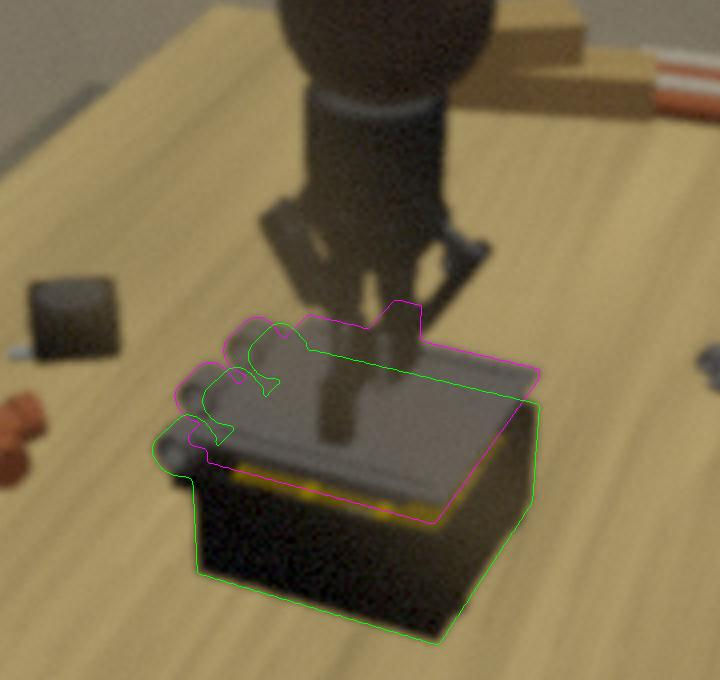

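Call:
apply_moves --increments '[[[0, 0.007, 0.05, -0.007, 0, 0, -1], [0, 0.007, 0.1, -0.007, 0, 0, -1], [0, 0.007, 0.14, -0.007, 0, 0, -1], [0, 0.007, 0.16, -0.007, 0, 0, -1], [0, 0.007, 0.175, -0.007, 0, 0, -1], [0, 0.007, 0.185, -0.007, 0, 0, -1], [0, 0.007, 0.185, -0.007, 0, 0, -1]]]'

```text
clock: 8.35
position: [498.5, 6.3, 160.6]
ee_rot: [-0.675, 0.737, 0.001, -0.0]
contact_force: [-1.6, 0.1, 2.2]
gripper_width: 14.9
```

```bash
python3 m3.py
```

```text
t 8.35 pos [498.5   6.3 160.6] yaw 3.054 F [-1.6  0.1  2.2] T [ 0.01  0.55 -0.11] w 14.9
units shift [ 0.    -0.005 -0.004] turn [ 0.003  0.001 -0.   ]
[[-0.088, -0.996, -0.001], [-0.996, 0.088, 0.001], [-0.0, 0.001, -1.0]]
det 1.0000000000000007 pred [498.3   6.3  69.5]
[([281.0, 221.0, 86.0, 47.0], 0.82), ([392.0, 208.0, 56.0, 27.0], 0.59)]
lid_hinge [([249.2, 207.6], 0.88), ([372.4, 197.6], 0.8)]
lid [([391.8, 210.6], 0.9), ([284.0, 223.9], 0.62)]
lid_handle [([393.7, 196.6], 0.93), ([280.3, 205.4], 0.9), ([283.0, 220.8], 0.22)]
case_hinge [([248.2, 207.6], 0.79)]
pred hinge [[247.6 208.7]]
```

View pics/hold.png

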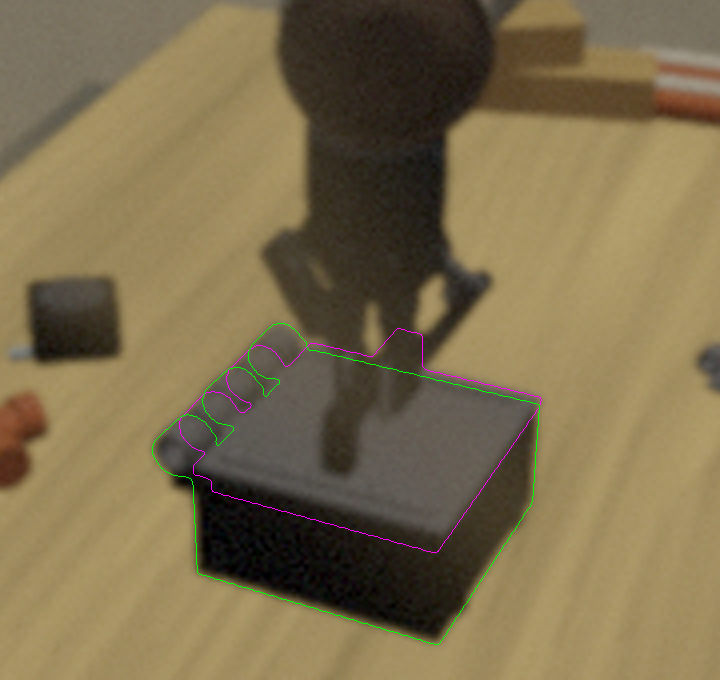

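Call:
apply_moves --increments '[[[0, 0, 0, 0, 0, 0, 0.2], [0, 0, 0, 0, 0, 0, 0.2], [0, 0, 0, 0, 0, 0, 0.2], [0, 0, 0, 0, 0, 0, 0.2], [0, 0, -0.1, 0, 0, 0, 0.2], [0, 0, -0.4, 0, 0, 0, 0.2], [0, 0, -0.8, 0, 0, 0, 0.4], [0, 0, -1, 0, 0, 0, 1], [0, 0, -1, 0, 0, 0, 1]]]'

```text
clock: 9.6
position: [500.3, 6.6, 264.4]
ee_rot: [-0.676, 0.737, -0.002, 0.004]
contact_force: [0.4, 0.2, 0.6]
gripper_width: 84.7
```

```bash
python3 -c "
from h import *
c,s=np.cos(-.279),np.sin(-.279)
g=np.array([525.1-s*-75,293.5+c*-75]); print(g)
plan((g[0],g[1],150),-.279+np.pi)"
```

```text
[504.44541587 221.4001515 ]
t 9.6 pos [500.3   6.6 264.4] yaw 3.054 F [0.4 0.2 0.6] T [0.01 0.03 0.06] w 84.7
units shift [-2.14   0.155  1.15 ] turn [-0.014  0.008  0.383]
```

Call:
apply_moves --increments '[[[-0.3, 0.02, 0, 0, 0, 0.1, 1], [-0.6, 0.05, 0, 0, 0, 0.2, 1], [-0.9, 0.07, 0, 0, 0, 0.3, 1], [-1, 0.08, 0, -0.014, 0.008, 0.383, 1]]]'

```text
clock: 10.0
position: [499.1, 108.4, 259.7]
ee_rot: [-0.602, 0.799, 0.002, -0.004]
contact_force: [-0.4, -0.6, -0.4]
gripper_width: 85.3
```

```bash
python3 -c "
from h import *
plan((504.4,221.4,150),-.279+np.pi)"
```

```text
t 10.0 pos [499.1 108.4 259.7] yaw 2.862 F [-0.4 -0.6 -0.4] T [-0.03 -0.09 -0.  ] w 85.3
units shift [-1.106  0.251  1.094] turn [ 0.017 -0.009 -0.001]
```

Call:
apply_moves --increments '[[[-0.35, 0.08, 0.3, 0, 0, 0, 1], [-0.7, 0.16, 0.6, 0, 0, 0, 1], [-1, 0.24, 0.9, 0, 0, 0, 1], [-1, 0.25, 1, 0, 0, 0, 1], [-1, 0.25, 1, 0, 0, 0, 1]]]'

```text
clock: 10.5
position: [500.8, 209.0, 157.5]
ee_rot: [-0.602, 0.798, 0.002, -0.007]
contact_force: [0.9, -1.3, 0.8]
gripper_width: 85.2
```

```bash
cat > m4.py <<'E'
from h import *
plan((504.4,221.4,77),-.279+np.pi)
P={n:arm.get_image(n) for n in("top","side")}
for n in P: cv2.imwrite(f"pics/a_{n}.png",P[n]["img"][:,:,::-1])
p=P["side"];big=cv2.resize(p["img"][170:350,170:380,::-1],None,fx=3.5,fy=3.5,interpolation=cv2.INTER_CUBIC);cv2.imwrite("pics/a_sidec.png",big)
p=P["top"];big=cv2.resize(p["img"][170:300,100:320,::-1],None,fx=3.5,fy=3.5,interpolation=cv2.INTER_CUBIC);cv2.imwrite("pics/a_topc.png",big)
E
python3 m4.py
```

```text
t 10.5 pos [500.8 209.  157.5] yaw 2.863 F [ 0.9 -1.3  0.8] T [-0.08 -0.04 -0.02] w 85.2
units shift [-0.136 -0.01   0.804] turn [ 0.023 -0.018  0.001]
```

View pics/a_sidec.png

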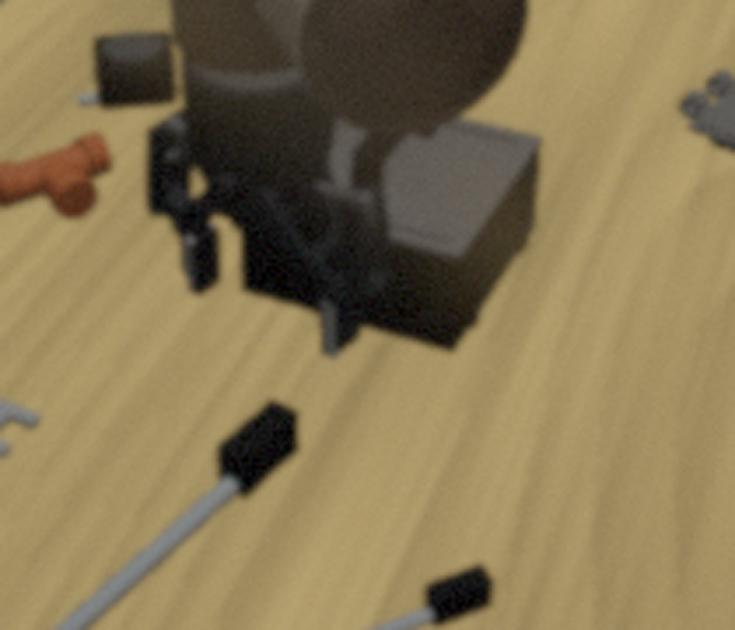

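View pics/a_topc.png

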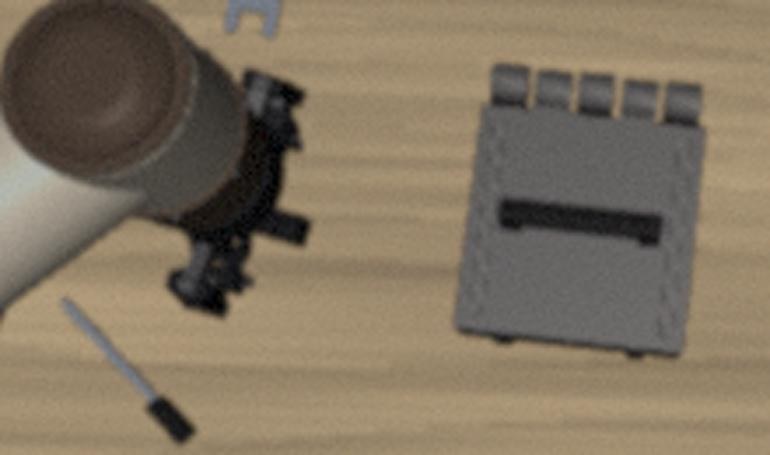

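Call:
apply_moves --increments '[[[-0.136, -0.01, 0.1, 0.023, -0.018, 0, 1], [-0.136, -0.01, 0.25, 0.023, -0.018, 0, 1], [-0.136, -0.01, 0.25, 0.023, -0.018, 0, 1]]]'

```text
clock: 10.9
position: [506.3, 220.9, 134.7]
ee_rot: [-0.601, 0.799, 0.0, 0.002]
contact_force: [-0.1, -1.0, 0.9]
gripper_width: 85.2
```

```bash
python3 m4.py
```

```text
t 10.9 pos [506.3 220.9 134.7] yaw 2.861 F [-0.1 -1.   0.9] T [-0.01  0.03  0.02] w 85.2
units shift [0.003 0.021 0.577] turn [-0.005  0.007 -0.004]
```

View pics/a_sidec.png

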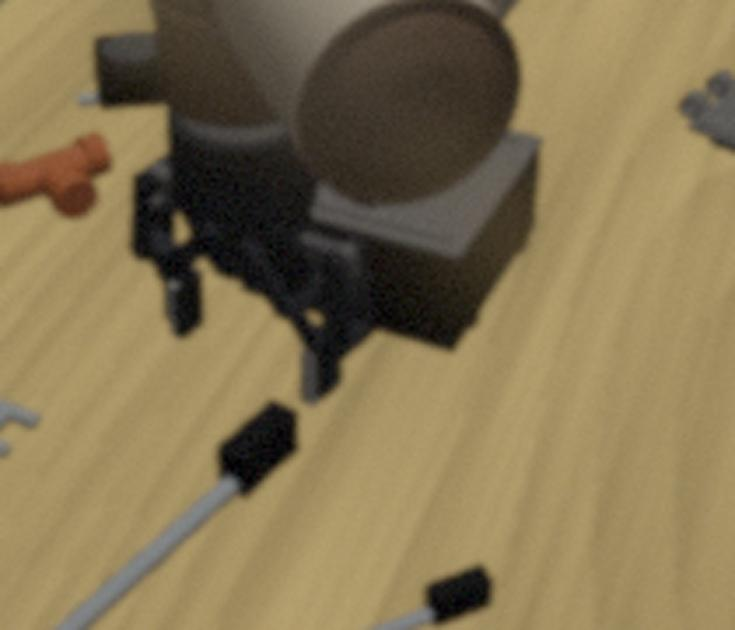

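Call:
apply_moves --increments '[[[0.003, 0.021, 0.2, -0.005, 0.007, 0, 1], [0.003, 0.021, 0.4, -0.005, 0.007, 0, 1], [0.003, 0.021, 0.53, -0.005, 0.007, 0, 1], [0.003, 0.021, 0.57, -0.005, 0.007, 0, 1], [0.003, 0.021, 0.57, -0.005, 0.007, 0, 1], [0.003, 0.021, 0.57, -0.005, 0.007, 0, 1]]]'

```text
clock: 11.6
position: [505.4, 222.9, 78.7]
ee_rot: [-0.602, 0.799, -0.0, 0.002]
contact_force: [0.2, -0.1, 0.3]
gripper_width: 85.6
```

```bash
python3 m4.py
```

```text
t 11.6 pos [505.4 222.9  78.7] yaw 2.862 F [ 0.2 -0.1  0.3] T [ 0.06  0.03 -0.01] w 85.6
units shift [0.017 0.005 0.017] turn [-0.004  0.005 -0.001]
```

View pics/a_sidec.png

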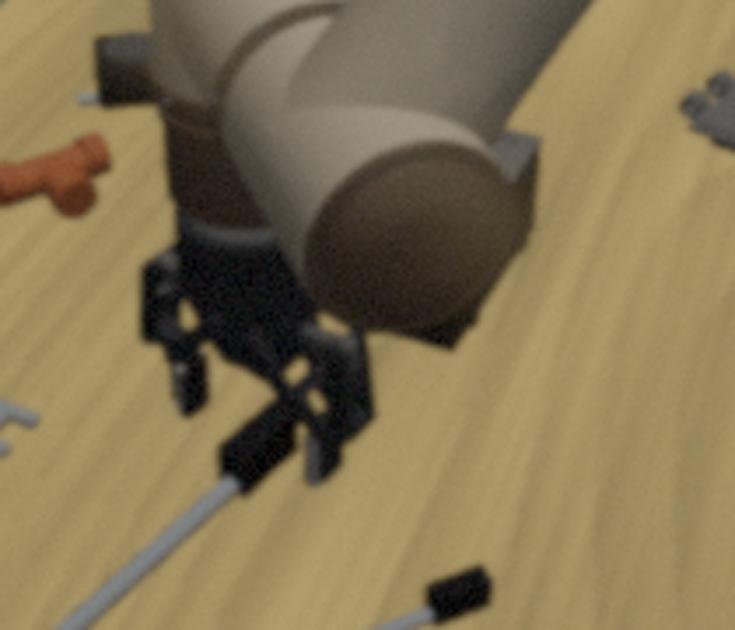

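Fingers straddle the grip block of the larger pin (crop around (260,445)). Closing.

Call:
apply_moves --increments '[[[0.017, 0.005, 0.017, 0, 0, 0, 0], [0.017, 0.005, 0.017, 0, 0, 0, -1], [0.017, 0.005, 0.017, 0, 0, 0, -1], [0.017, 0.005, 0.017, 0, 0, 0, -1], [0.017, 0.005, 0.017, 0, 0, 0, -1], [0.017, 0.005, 0.017, 0, 0, 0, -1], [0.017, 0.005, 0.017, 0, 0, 0, -1], [0.017, 0.005, 0.017, 0, 0, 0, -1], [0.017, 0.005, 0.017, 0, 0, 0, -1]]]'

```text
clock: 12.6
position: [504.1, 221.3, 76.4]
ee_rot: [-0.602, 0.799, -0.0, 0.001]
contact_force: [-0.3, 1.3, 3.3]
gripper_width: 19.0
```

```bash
python3 m4.py
```

```text
t 12.6 pos [504.1 221.3  76.4] yaw 2.862 F [-0.3  1.3  3.3] T [ 0.02  0.12 -0.04] w 19.0
units shift [-0.002 -0.003 -0.006] turn [-0.003  0.003 -0.001]
```

View pics/a_sidec.png

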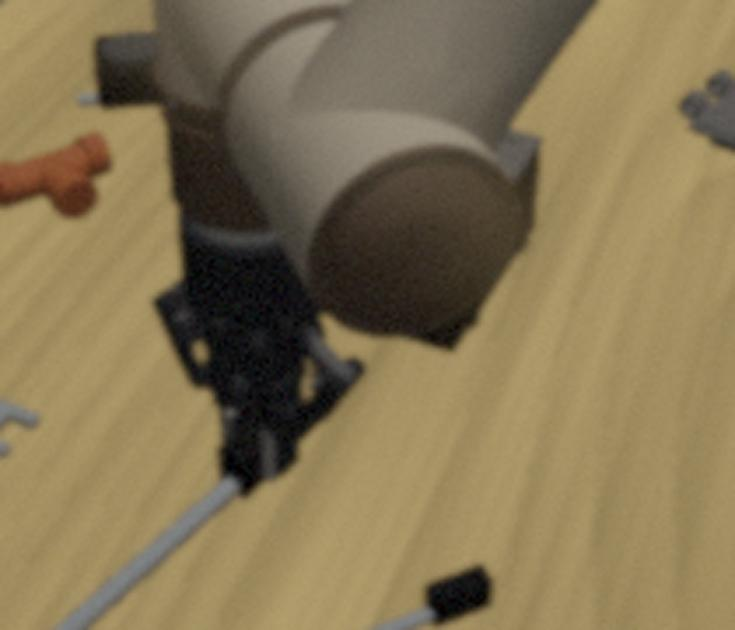

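Call:
apply_moves --increments '[[[0, 0, -0.1, 0, 0, 0, -1], [0, 0, -0.4, 0, 0, 0, -1], [0, 0, -0.8, 0, 0, 0, -1], [0, 0, -1, 0, 0, 0, -1]]]'

```text
clock: 13.1
position: [504.3, 221.3, 179.3]
ee_rot: [-0.602, 0.799, -0.0, 0.003]
contact_force: [1.0, 0.3, -0.5]
gripper_width: 19.0
```

Call:
apply_moves --increments '[[[0, 0, -0.3, 0, 0, 0, -1], [0, 0, -0.6, 0, 0, 0, -1], [0, 0, -0.6, 0, 0, 0, -1]]]'

```text
clock: 13.4
position: [505.0, 221.8, 240.9]
ee_rot: [-0.602, 0.798, -0.0, 0.005]
contact_force: [0.2, -0.0, -1.8]
gripper_width: 19.0
```

```bash
cat > m5.py <<'E'
from h import *
import sys
P=sys.argv
C=(588.7,-1.7); a=-.088
s=float(P[1]); z=float(P[2])
y=np.array([-np.sin(a),np.cos(a)])
g=np.array(C)+s*y
plan((g[0],g[1],z),a+np.pi)
E
python3 m5.py -275 235; python3 m4.py
```

```text
t 13.4 pos [505.  221.8 240.9] yaw 2.863 F [ 0.2 -0.  -1.8] T [-0.03 -0.12 -0.02] w 19.0
units shift [ 4.619 -1.94   0.036] turn [-0.015  0.014 -0.382]
t 13.4 pos [505.  221.8 240.9] yaw 2.863 F [ 0.2 -0.  -1.8] T [-0.03 -0.12 -0.02] w 19.0
units shift [0.018 0.016 1.638] turn [-0.014  0.015  0.   ]
```

View pics/a_side.png

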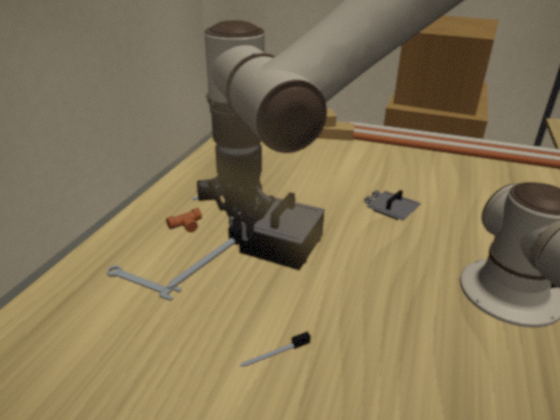

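Call:
apply_moves --increments '[[[0.25, -0.1, 0, 0, 0, -0.1, -1], [0.6, -0.25, 0, 0, 0, -0.2, -1], [0.95, -0.4, 0, 0, 0, -0.3, -1], [1, -0.42, 0, -0.015, 0.014, -0.382, -1]]]'

```text
clock: 13.9
position: [514.9, 109.7, 234.1]
ee_rot: [-0.674, 0.738, 0.002, -0.007]
contact_force: [-0.5, -0.0, -1.3]
gripper_width: 18.9
```

```bash
python3 m5.py -275 235
```

```text
t 13.9 pos [514.9 109.7 234.1] yaw 3.051 F [-0.5 -0.  -1.3] T [-0.04 -0.01  0.01] w 18.9
units shift [ 3.793 -0.843  0.012] turn [ 0.024 -0.017 -0.005]
```

Call:
apply_moves --increments '[[[0.3, -0.07, 0, 0, 0, 0, -1], [0.65, -0.14, 0, 0, 0, 0, -1], [1, -0.22, 0, 0, 0, 0, -1]]]'

```text
clock: 14.2
position: [528.4, 10.4, 234.6]
ee_rot: [-0.675, 0.738, 0.002, -0.006]
contact_force: [-0.1, -0.5, -0.7]
gripper_width: 19.2
```

Call:
apply_moves --increments '[[[0.35, -0.08, 0, 0, 0, 0, -1], [0.7, -0.15, 0, 0, 0, 0, -1], [1, -0.22, 0, 0, 0, 0, -1]]]'

```text
clock: 14.5
position: [541.4, -91.5, 234.9]
ee_rot: [-0.675, 0.738, 0.002, -0.006]
contact_force: [0.5, -0.1, -1.5]
gripper_width: 19.4
```

Call:
apply_moves --increments '[[[0.35, -0.08, 0, 0, 0, 0, -1], [0.7, -0.15, 0, 0, 0, 0, -1], [1, -0.22, 0, 0, 0, 0, -1], [1, -0.22, 0, 0, 0, 0, -1]]]'

```text
clock: 14.9
position: [554.8, -194.3, 234.8]
ee_rot: [-0.673, 0.739, 0.002, -0.006]
contact_force: [-1.1, -0.2, -2.5]
gripper_width: 18.9
```

```bash
python3 m5.py -275 180
```

```text
t 14.9 pos [ 554.8 -194.3  234.8] yaw 3.049 F [-1.1 -0.2 -2.5] T [0.02 0.   0.02] w 18.9
units shift [ 0.798 -0.178  0.551] turn [ 0.022 -0.011 -0.01 ]
```

Call:
apply_moves --increments '[[[0.3, -0.07, 0, 0.01, -0.005, 0, -1], [0.6, -0.13, 0, 0.022, -0.011, -0.01, -1], [0.8, -0.178, 0.2, 0.022, -0.011, -0.01, -1], [0.8, -0.178, 0.5, 0.022, -0.011, -0.01, -1], [0.8, -0.178, 0.55, 0.022, -0.011, -0.01, -1], [0.8, -0.178, 0.55, 0.022, -0.011, -0.01, -1], [0.8, -0.178, 0.55, 0.022, -0.011, -0.01, -1]]]'

```text
clock: 15.6
position: [566.5, -272.4, 183.4]
ee_rot: [-0.677, 0.736, -0.002, 0.002]
contact_force: [0.1, 0.4, -0.1]
gripper_width: 18.7
```

```bash
cat > m6.py <<'E'
from h import *
import pickle
P={n:arm.get_image(n) for n in("top","side")}
s=arm.read_state(); Rc=R.from_quat(s["ee_rot"]).as_matrix()
Rl=np.c_[-Rc[:,1],-Rc[:,0],-Rc[:,2]]; t=s["position"]+Rl@[0,75,-76.4]
print("pin pred",t.round(1),"yaxis",Rl[:,1].round(4))
for n,p in P.items():
    cv2.imwrite(f"pics/b_{n}.png",p["img"][:,:,::-1])
    big=cv2.resize(p["img"][:,:,::-1],None,fx=4,fy=4,interpolation=cv2.INTER_CUBIC)
    for nm,ps,c in (("pin",(t,Rl),(255,0,255)),("case",(np.array([499,6.2,0]),R.from_euler('z',-.088).as_matrix()),(0,255,0))):
        q=sil(p,nm,ps)
        cs,_=cv2.findContours((cv2.resize(q,None,fx=4,fy=4,interpolation=cv2.INTER_CUBIC)>.5).astype(np.uint8),cv2.RETR_LIST,cv2.CHAIN_APPROX_NONE)
        cv2.drawContours(big,cs,-1,c,1)
    u=proj(p,[[580,-110,90]])[0]*4
    x,y=int(u[0]),int(u[1]); cv2.imwrite(f"pics/b_{n}c.png",big[max(0,y-280):y+280,max(0,x-390):x+390])
O={}
for n,p in P.items():
    for l in("case","lid","pin"):
        o=arm.outline_of(l,p);O[n,l]=o; print(n,l,[(np.round(d["box"]).tolist(),round(d["conf"],2)) for d in o])
    for l in("pin_mid","lid_hinge","case_hinge"): print(n,l,[(np.round(d["at"],1).tolist(),round(d["conf"],2)) for d in arm.mark_of(l,p)])
    print("pred mid",proj(p,t+Rl@[0,20,6]).round(1),"hinge",proj(p,[588.7,-1.7,74]).round(1))
pickle.dump((P,O),open("d2.pkl","wb"))
E
python3 m5.py -275 180; python3 m6.py
```

```text
t 15.6 pos [ 566.5 -272.4  183.4] yaw 3.059 F [ 0.1  0.4 -0.1] T [-0.04  0.02 -0.02] w 18.7
units shift [0.034 0.017 0.034] turn [-0.01  -0.001  0.012]
pin pred [ 573.4 -197.8  107.7] yaxis [ 8.220e-02  9.966e-01 -4.000e-04]
top case [([269.0, 231.0, 66.0, 86.0], 0.86), ([264.0, 228.0, 74.0, 82.0], 0.65)]
top lid [([382.0, 336.0, 32.0, 58.0], 0.97), ([266.0, 229.0, 74.0, 76.0], 0.72)]
top pin [([137.0, 278.0, 38.0, 39.0], 0.8), ([380.0, 204.0, 28.0, 18.0], 0.5)]
top pin_mid [([133.6, 271.9], 0.47)]
top lid_hinge [([379.1, 310.5], 0.82), ([269.1, 196.4], 0.63), ([263.5, 235.8], 0.52)]
top case_hinge [([266.6, 197.5], 0.86)]
pred mid [[348.2 199.8]] hinge [[269.7 195.9]]
side case [([274.0, 230.0, 98.0, 80.0], 0.66)]
side lid [([392.0, 206.0, 56.0, 30.0], 0.89), ([281.0, 219.0, 88.0, 48.0], 0.66), ([276.0, 232.0, 96.0, 81.0], 0.17)]
side pin [([280.0, 160.0, 31.0, 40.0], 0.82), ([275.0, 350.0, 67.0, 34.0], 0.76)]
side pin_mid [([265.4, 352.2], 0.8), ([276.2, 162.0], 0.74)]
side lid_hinge [([372.5, 195.6], 0.91), ([248.3, 210.3], 0.64)]
side case_hinge [([247.2, 208.0], 0.76)]
pred mid [[278.1 163. ]] hinge [[247.3 208.4]]
```

View pics/b_topc.png

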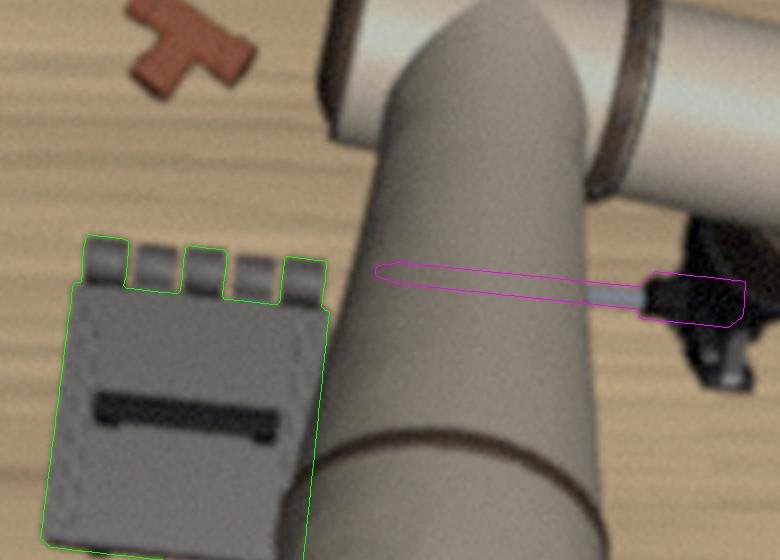

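View pics/b_sidec.png

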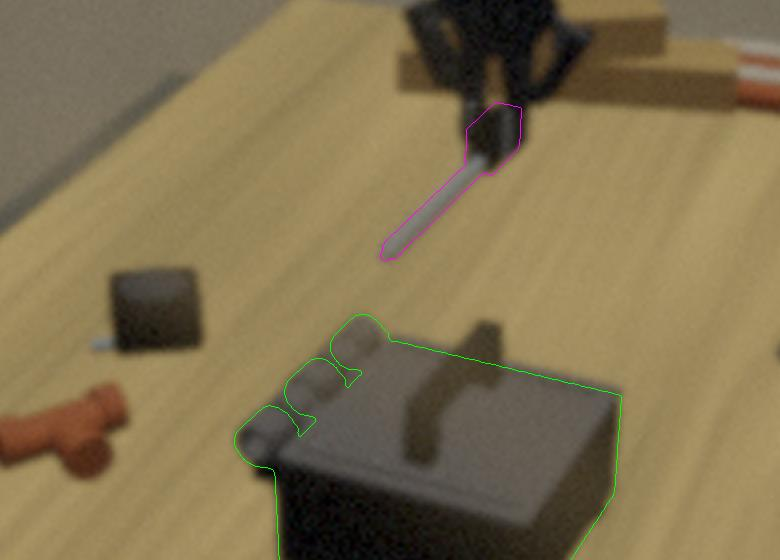

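```bash
cat > m7.py <<'E'
from h import *
import pickle
P,O=pickle.load(open("d2.pkl","rb"))
from scipy.ndimage import map_coordinates
s=arm.read_state(); Rc=R.from_quat(s["ee_rot"]).as_matrix()
Rl=np.c_[-Rc[:,1],-Rc[:,0],-Rc[:,2]]; t=s["position"]+Rl@[0,75,-76.4]
for n,ys in(("side",(-40,85)),("top",(-47,-38))):
    p=P[n]; g=cv2.cvtColor(p["img"],cv2.COLOR_RGB2LAB).astype(float)[:,:,2]  # b channel: wood yellow vs steel grey
    res=[]
    for y in np.linspace(*ys,12):
        a,b=proj(p,t+Rl@[[0,y,6],[0,y+1,6]][0]),proj(p,t+Rl@[0,y+1,6])
        d=(b-a)[0]; d/=np.hypot(*d); nrm=np.array([-d[1],d[0]])
        u=np.linspace(-9,9,73); pts=a[0]+u[:,None]*nrm
        v=map_coordinates(g,[pts[:,1],pts[:,0]],order=1)
        bg=np.interp(u,[-8,8],[v[:8].mean(),v[-8:].mean()]); w=np.clip(bg-v,0,None); w[w<.35*w.max()]=0; w[abs(u)>6]=0
        res.append((w*u).sum()/w.sum())
    k=np.diff(proj(p,[t+Rl@[0,20,6],t+Rl@[10,20,6],t+Rl@[0,20,16]]),axis=0)
    print(n,"nrm",nrm.round(2),"off px",np.round(res,2), "px per 10mm x",(k[0]@nrm).round(2),"z",((k[0]+k[1])@nrm).round(2))
E
cat > m8.py <<'E'
from h import *
import pickle
P,O=pickle.load(open("d2.pkl","rb"))
near={"top":(266,229),"side":(278,225)}
for l,z in(("lid",70),("case",0)):
    for n in P:
        for o in O[n,l]:
            if np.hypot(*(np.array(o["box"][:2])-near[n]))<10:
                r,i=fit(l,[(P[n],o["pixels"])],(499,6,-.088),z); h=r[:2]+90*np.array([np.cos(r[2]),np.sin(r[2])]); print(l,n,r.round(3),i,"hinge",h.round(1))
E
python3 m7.py; python3 m8.py
```

```text
side nrm [-0.7  -0.72] off px [0.88 0.74 0.66 0.63 0.75 0.66 0.66 0.73 0.87 0.84 0.75 0.8 ] px per 10mm x 2.97 z 2.45
top nrm [ 0.11 -0.99] off px [0.23 0.24 0.31 0.25 0.23 0.22 0.14 0.13 0.13 0.15 0.16 0.18] px per 10mm x 4.34 z 1.04
lid top [ 4.97751e+02  6.91200e+00 -9.90000e-02  7.00000e+01] [np.float64(0.909)] hinge [587.3  -2. ]
lid side [ 4.9898e+02 -8.5000e-01 -9.9000e-02  7.0000e+01] [np.float64(0.87)] hinge [588.5  -9.8]
lid side [ 4.76126e+02  7.86430e+01 -9.10000e-02  7.00000e+01] [np.float64(0.52)] hinge [565.8  70.5]
case top [ 4.9759e+02  5.8120e+00 -8.6000e-02  0.0000e+00] [np.float64(0.087)] hinge [587.3  -1.9]
case top [ 5.02955e+02  7.16000e+00 -9.90000e-02  0.00000e+00] [np.float64(0.802)] hinge [592.5  -1.7]
case side [ 5.0022e+02  7.8030e+00 -9.1000e-02  0.0000e+00] [np.float64(0.469)] hinge [ 5.898e+02 -4.000e-01]
```

```bash
sed -i 's/^C=.*/C=(587.7,-1.9); a=-.088/' m5.py; python3 m5.py -270 144.4
```

```text
t 16.3 pos [ 565.9 -272.9  182.6] yaw 3.058 F [-0.3  0.7 -0.4] T [-0.12  0.04  0.01] w 18.8
units shift [-0.019  0.022  0.382] turn [-0.008  0.     0.009]
```

Call:
apply_moves --increments '[[[-0.019, 0.022, 0.1, -0.008, 0, 0.009, -1], [-0.019, 0.022, 0.25, -0.008, 0, 0.009, -1], [-0.019, 0.022, 0.38, -0.008, 0, 0.009, -1], [-0.019, 0.022, 0.38, -0.008, 0, 0.009, -1], [-0.019, 0.022, 0.38, -0.008, 0, 0.009, -1]]]'

```text
clock: 16.8
position: [564.0, -270.8, 144.0]
ee_rot: [-0.675, 0.737, 0.0, -0.0]
contact_force: [-0.2, 0.1, -0.9]
gripper_width: 19.3
```

```bash
python3 m5.py -250 144.4; python3 m6.py >/dev/null; python3 m7.py
```

```text
t 16.8 pos [ 564.  -270.8  144. ] yaw 3.054 F [-0.2  0.1 -0.9] T [-0.11 -0.01 -0.  ] w 19.3
units shift [-0.2    0.    -0.004] turn [0.002 0.    0.   ]
side nrm [-0.71 -0.7 ] off px [0.33 0.23 0.23 0.23 0.25 0.3  0.34 0.37 0.25 0.25 0.33 0.26] px per 10mm x 2.98 z 2.33
top nrm [ 0.11 -0.99] off px [-0.17 -0.21 -0.23 -0.25 -0.34 -0.29 -0.29 -0.28 -0.26 -0.26 -0.31 -0.31] px per 10mm x 4.18 z 0.98
```

View pics/b_sidec.png

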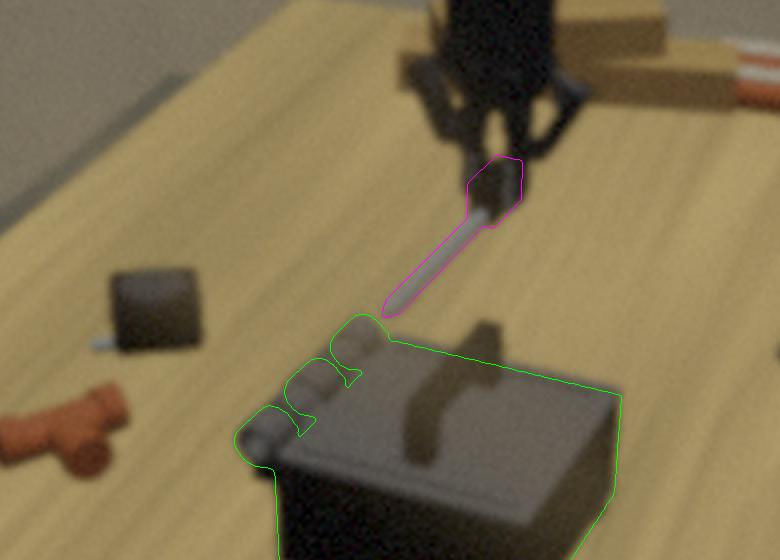

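View pics/b_topc.png

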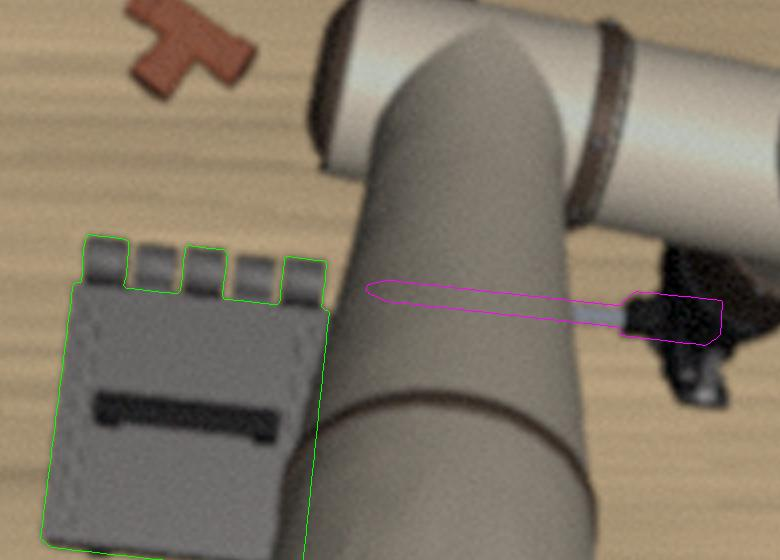

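```bash
cat > m9.py <<'E'
from h import *
Q=[];Y=[]
for i in range(5):
    s=arm.read_state(); Q.append(s["position"]); Rc=R.from_quat(s["ee_rot"]).as_matrix(); Y.append([np.arctan2(Rc[1,1],Rc[0,1]),Rc[0,2],Rc[1,2]]); arm.get_image("side")
Q=np.array(Q); print(Q.mean(0).round(2),Q.std(0).round(2),np.mean(Y,0).round(4),s["contact_force"].round(1),s["joints"].round(4).tolist())
E
python3 m9.py; python3 m7.py
```

```text
[ 564.03 -270.83  144.57] [0.01 0.01 0.02] [3.0536e+00 2.0000e-04 1.0000e-04] [ 0.6  0.5 -2. ] [-0.1895, 0.5333, -0.1843, -0.0002, -0.853, 0.1016]
side nrm [-0.71 -0.7 ] off px [0.34 0.24 0.24 0.23 0.26 0.3  0.35 0.37 0.25 0.26 0.34 0.27] px per 10mm x 2.98 z 2.33
top nrm [ 0.11 -0.99] off px [-0.17 -0.21 -0.23 -0.25 -0.28 -0.28 -0.28 -0.27 -0.26 -0.25 -0.31 -0.3 ] px per 10mm x 4.18 z 0.98
```

```bash
sed -i 's/^C=.*/C=(588.9,-1.9); a=-.087/' m5.py; python3 m5.py -248 144.4; python3 m5.py -225 144.4
```

```text
t 17.75 pos [ 564.  -270.8  144.6] yaw 3.054 F [-1.2  0.  -0.8] T [-0.08  0.09  0.07] w 18.8
units shift [-0.221 -0.014  0.002] turn [-0.     0.    -0.002]
t 17.75 pos [ 564.  -270.8  144.6] yaw 3.054 F [-1.2  0.  -0.8] T [-0.08  0.09  0.07] w 18.8
units shift [-0.451 -0.014  0.002] turn [-0.     0.    -0.002]
```

Call:
apply_moves --increments '[[[-0.1, -0.014, 0.002, 0, 0, -0.002, -1], [-0.2, -0.014, 0.002, 0, 0, -0.002, -1], [-0.22, -0.014, 0.002, 0, 0, -0.002, -1], [-0.22, -0.014, 0.002, 0, 0, -0.002, -1], [-0.28, -0.014, 0.002, 0, 0, -0.002, -1], [-0.34, -0.014, 0.002, 0, 0, -0.002, -1], [-0.4, -0.014, 0.002, 0, 0, -0.002, -1], [-0.45, -0.014, 0.002, 0, 0, -0.002, -1], [-0.45, -0.014, 0.002, 0, 0, -0.002, -1], [-0.45, -0.014, 0.002, 0, 0, -0.002, -1]]]'

```text
clock: 18.75
position: [569.4, -226.0, 144.4]
ee_rot: [-0.676, 0.737, -0.0, 0.0]
contact_force: [-0.1, -0.4, -0.1]
gripper_width: 18.8
```

```bash
python3 m5.py -200 144.4;python3 m9.py; python3 m6.py >/dev/null
```

```text
t 18.75 pos [ 569.4 -226.   144.4] yaw 3.055 F [-0.1 -0.4 -0.1] T [-0.09  0.01  0.01] w 18.8
units shift [-0.249  0.001  0.   ] turn [-0.     0.     0.001]
[ 569.39 -226.2   144.38] [0.04 0.14 0.03] [3.0545e+00 2.0000e-04 1.0000e-04] [-0.   0.3 -0.9] [-0.1145, 0.5153, -0.2191, -0.0002, -0.8363, 0.0273]
```

View pics/b_sidec.png

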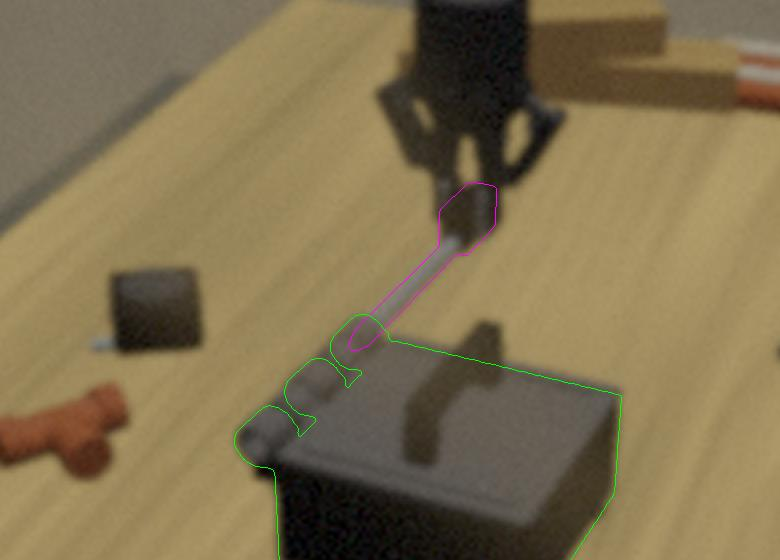

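View pics/b_topc.png

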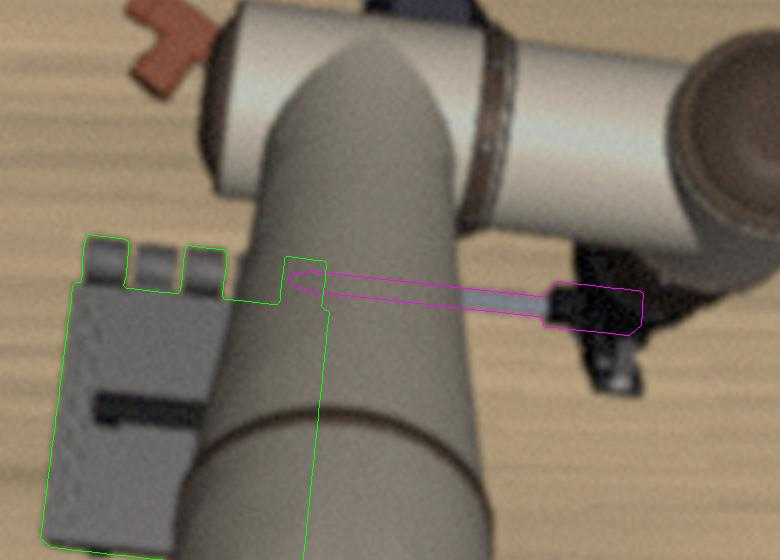

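Call:
apply_moves --increments '[[[-0.06, 0, 0, 0, 0, 0, -1], [-0.12, 0, 0, 0, 0, 0, -1], [-0.18, 0, 0, 0, 0, 0, -1], [-0.24, 0, 0, 0, 0, 0, -1], [-0.3, 0, 0, 0, 0, 0, -1], [-0.36, 0, 0, 0, 0, 0, -1], [-0.4, 0, 0, 0, 0, 0, -1], [-0.4, 0, 0, 0, 0, 0, -1]]]'

```text
clock: 20.5
position: [573.0, -185.7, 144.4]
ee_rot: [-0.676, 0.737, -0.0, 0.0]
contact_force: [0.3, -0.3, -1.3]
gripper_width: 19.2
```

```bash
python3 m9.py; python3 m5.py -150 144.4
```

```text
[ 572.89 -186.15  144.41] [0.05 0.28 0.03] [3.0548e+00 2.0000e-04 1.0000e-04] [-0.7 -0.1 -1.6] [-0.0462, 0.501, -0.246, -0.0001, -0.8237, -0.0409]
t 20.75 pos [ 572.8 -186.5  144.3] yaw 3.054 F [ 0.8 -0.8 -1.1] T [-0.11  0.01 -0.  ] w 19.1
units shift [-0.353  0.    -0.   ] turn [-0.     0.    -0.001]
```

Call:
apply_moves --increments '[[[-0.06, 0, 0, 0, 0, 0, -1], [-0.12, 0, 0, 0, 0, 0, -1], [-0.18, 0, 0, 0, 0, 0, -1], [-0.24, 0, 0, 0, 0, 0, -1], [-0.3, 0, 0, 0, 0, 0, -1], [-0.36, 0, 0, 0, 0, 0, -1], [-0.42, 0, 0, 0, 0, 0, -1], [-0.48, 0, 0, 0, 0, 0, -1], [-0.48, 0, 0, 0, 0, 0, -1]]]'

```text
clock: 21.65
position: [577.1, -137.7, 144.4]
ee_rot: [-0.676, 0.737, 0.0, 0.0]
contact_force: [0.0, -0.2, -1.3]
gripper_width: 19.2
```

```bash
python3 m9.py; python3 m5.py -97 144.4
```

```text
[ 577.07 -138.22  144.4 ] [0.05 0.34 0.01] [3.055e+00 1.000e-04 1.000e-04] [-0.4  0.7 -0.9] [0.0369, 0.4885, -0.2693, -0.0001, -0.8129, -0.124]
t 21.9 pos [ 577.  -138.7  144.4] yaw 3.054 F [ 0.1 -0.6 -1.4] T [-0.07  0.03  0.04] w 18.9
units shift [-0.403  0.    -0.   ] turn [-0.     0.    -0.001]
```

Call:
apply_moves --increments '[[[-0.06, 0, 0, 0, 0, 0, -1], [-0.12, 0, 0, 0, 0, 0, -1], [-0.18, 0, 0, 0, 0, 0, -1], [-0.24, 0, 0, 0, 0, 0, -1], [-0.3, 0, 0, 0, 0, 0, -1], [-0.35, 0, 0, 0, 0, 0, -1], [-0.39, 0, 0, 0, 0, 0, -1], [-0.39, 0, 0, 0, 0, 0, -1]]]'

```text
clock: 22.7
position: [580.5, -99.0, 144.4]
ee_rot: [-0.676, 0.737, -0.0, 0.0]
contact_force: [-0.1, -0.1, -1.4]
gripper_width: 18.8
```

```bash
python3 m9.py; python3 m5.py -95 144.4;  python3 m6.py >/dev/null
```

```text
[580.43 -99.47 144.4 ] [0.05 0.26 0.01] [3.0548e+00 1.0000e-04 1.0000e-04] [-0.3 -0.  -1.1] [0.1045, 0.4823, -0.281, -0.0001, -0.8074, -0.1917]
t 22.95 pos [580.4 -99.8 144.4] yaw 3.054 F [-0.7  1.1 -1.5] T [-0.1   0.01  0.02] w 18.8
units shift [-0.033  0.    -0.   ] turn [-0.     0.    -0.001]
```

View pics/b_sidec.png

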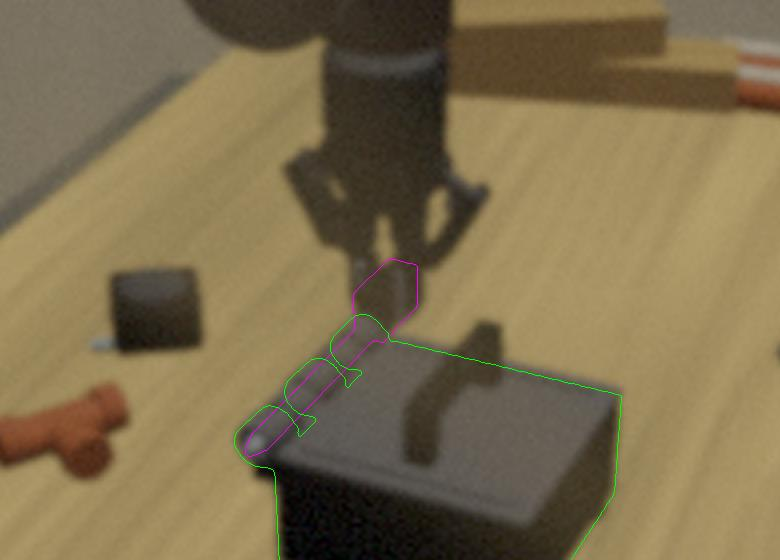

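Call:
apply_moves --increments '[[[-0.012, 0, 0, 0, 0, 0, -1], [-0.024, 0, 0, 0, 0, 0, -1], [-0.036, 0, 0, 0, 0, 0, -1], [-0.036, 0, 0, 0, 0, 0, -1]]]'

```text
clock: 24.05
position: [580.7, -96.9, 144.4]
ee_rot: [-0.676, 0.737, -0.0, -0.001]
contact_force: [-0.2, -5.1, -1.3]
gripper_width: 18.9
```

```bash
python3 m5.py -95 144.4
```

```text
t 24.05 pos [580.7 -96.9 144.4] yaw 3.055 F [-0.2 -5.1 -1.3] T [-1.42 -0.09  0.02] w 18.9
units shift [-0.003  0.     0.   ] turn [ 0.    -0.003  0.   ]
```

Call:
apply_moves --increments '[[[-0.01, 0, 0, 0, 0, 0, -1], [-0.02, 0, 0, 0, 0, 0, -1], [-0.02, 0, 0, 0, 0, 0, -1]]]'

```text
clock: 24.35
position: [580.7, -96.6, 144.5]
ee_rot: [-0.676, 0.737, -0.001, -0.002]
contact_force: [1.6, -11.7, -2.8]
gripper_width: 18.9
```

```bash
python3 m9.py; python3 m6.py
```

```text
[580.7  -96.62 144.52] [0.01 0.01 0.01] [ 3.0544e+00 -9.0000e-04 -3.3000e-03] [  2.1 -11.2  -2.6] [0.1113, 0.482, -0.2828, 0.0043, -0.8073, -0.2015]
pin pred [587.2 -22.2  67.9] yaxis [ 0.0871  0.9962 -0.0034]
top case [([281.0, 231.0, 38.0, 80.0], 0.69)]
top lid [([276.0, 231.0, 45.0, 79.0], 0.96), ([369.0, 338.0, 55.0, 62.0], 0.94)]
top pin [([137.0, 279.0, 40.0, 39.0], 0.63), ([177.0, 148.0, 24.0, 68.0], 0.59), ([283.0, 232.0, 35.0, 78.0], 0.39), ([282.0, 202.0, 38.0, 12.0], 0.38)]
top pin_mid [([137.2, 272.4], 0.54), ([267.5, 195.4], 0.51)]
top lid_hinge [([380.0, 308.8], 0.92), ([270.9, 195.8], 0.84)]
top case_hinge [([268.7, 197.3], 0.82)]
pred mid [[269.9 195.8]] hinge [[269.7 195.9]]
side case []
side lid [([391.0, 208.0, 56.0, 30.0], 0.87), ([281.0, 217.0, 84.0, 46.0], 0.59)]
side pin [([275.0, 350.0, 66.0, 34.0], 0.83)]
side pin_mid [([268.1, 356.6], 0.61)]
side lid_hinge [([250.9, 209.3], 0.89), ([372.8, 194.3], 0.56)]
side case_hinge [([246.5, 209.7], 0.67)]
pred mid [[247.3 208.4]] hinge [[247.3 208.4]]
```

View pics/b_sidec.png

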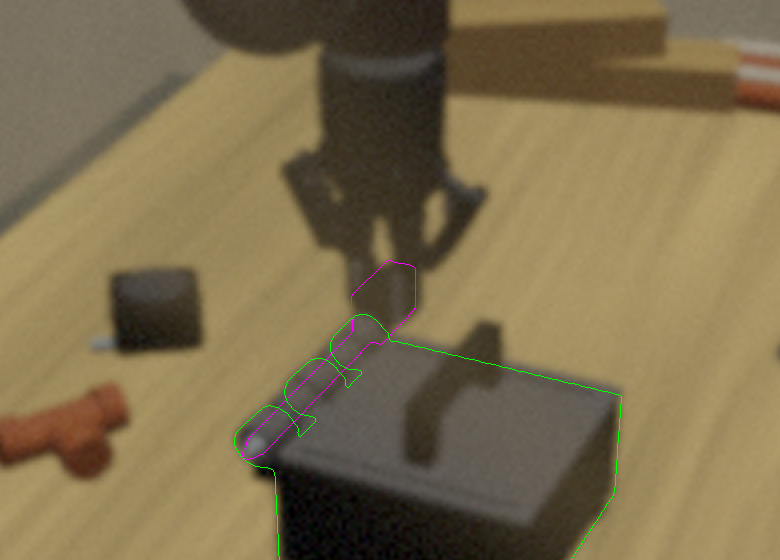

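Call:
apply_moves --increments '[[[0.025, 0, 0, 0, 0, 0, -1], [0.025, 0, 0, 0, 0, 0, 0], [0.025, 0, 0, 0, 0, 0, 0], [0.025, 0, 0, 0, 0, 0, 0], [0.025, 0, 0, 0, 0, 0, 0], [0.025, 0, -0.1, 0, 0, 0, 0], [0.025, 0, -0.35, 0, 0, 0, 0], [0.025, 0, -0.7, 0, 0, 0, 0], [0.025, 0, -1, 0, 0, 0, 0], [0.025, 0, -1, 0, 0, 0, 0]]]'

```text
clock: 26.3
position: [583.0, -96.5, 250.6]
ee_rot: [-0.676, 0.737, -0.004, 0.004]
contact_force: [1.0, 0.0, 0.4]
gripper_width: 42.5
```

Call:
apply_moves --increments '[[[0.3, 0, -0.1, 0, 0, 0, 0], [0.6, 0, -0.2, 0, 0, 0, 0], [1, 0, -0.3, 0, 0, 0, 0]]]'

```text
clock: 26.6
position: [571.9, -196.1, 275.0]
ee_rot: [-0.677, 0.736, 0.0, 0.0]
contact_force: [0.1, -0.2, 1.0]
gripper_width: 42.7
```

Call:
apply_moves --increments '[[[0.3, 0.2, 0, 0, 0, 0, 0], [0.6, 0.4, 0, 0, 0, 0, 0], [1, 0.6, 0, 0, 0, 0, 0], [1, 0.6, 0, 0, 0, 0, 0]]]'

```text
clock: 27.0
position: [500.7, -293.5, 274.5]
ee_rot: [-0.674, 0.739, 0.0, -0.0]
contact_force: [-0.2, 0.5, -0.1]
gripper_width: 42.8
```

```bash
cat > m10.py <<'E'
from h import *
P={n:arm.get_image(n) for n in("top","side")}
print(arm.read_state()["contact_force"].round(1))
a=-.087;Rl=R.from_euler('z',a).as_matrix();H=np.array([588.9,-1.9,74.]);t=H-Rl@[0,20,6]
for n,p in P.items():
    big=cv2.resize(p["img"][:,:,::-1],None,fx=4,fy=4,interpolation=cv2.INTER_CUBIC)
    for nm,ps,c in (("pin",(t,Rl),(255,0,255)),):
        q=sil(p,nm,ps)
        cs,_=cv2.findContours((cv2.resize(q,None,fx=4,fy=4,interpolation=cv2.INTER_CUBIC)>.5).astype(np.uint8),cv2.RETR_LIST,cv2.CHAIN_APPROX_NONE)
        cv2.drawContours(big,cs,-1,c,1)
    u=proj(p,[[550,-20,70]])[0]*4
    x,y=int(u[0]),int(u[1]); cv2.imwrite(f"pics/f_{n}c.png",big[max(0,y-280):y+280,max(0,x-390):x+390])
for n,p in P.items():
    for l in("pin","lid"): print(n,l,[(np.round(d["box"]).tolist(),round(d["conf"],2)) for d in arm.outline_of(l,p)])
    for l in("pin_mid","pin_grip","lid_hinge","lid","case_hinge","case_rim"): print(n,l,[(np.round(d["at"],1).tolist(),round(d["conf"],2)) for d in arm.mark_of(l,p)])
E
python3 m10.py
```

```text
[-0.9  0.3  0.9]
top pin [([311.0, 202.0, 22.0, 15.0], 0.78), ([138.0, 275.0, 40.0, 43.0], 0.71)]
top lid [([265.0, 230.0, 75.0, 85.0], 0.58)]
top pin_mid [([135.4, 272.4], 0.74), ([268.2, 195.5], 0.63)]
top pin_grip [([148.1, 289.5], 0.8), ([311.5, 200.4], 0.78), ([271.7, 197.5], 0.71)]
top lid_hinge [([380.5, 306.6], 0.66), ([270.1, 200.9], 0.64)]
top lid [([264.5, 233.4], 0.96), ([324.8, 139.3], 0.48)]
top case_hinge [([269.2, 198.2], 0.7)]
top case_rim []
side pin [([275.0, 350.0, 64.0, 36.0], 0.75), ([250.0, 202.0, 43.0, 48.0], 0.54)]
side lid [([392.0, 207.0, 57.0, 31.0], 0.81), ([281.0, 219.0, 83.0, 46.0], 0.8)]
side pin_mid [([267.7, 356.6], 0.64)]
side pin_grip [([305.0, 337.9], 0.85), ([265.3, 185.2], 0.61)]
side lid_hinge [([371.8, 193.4], 0.89), ([250.0, 206.6], 0.6)]
side lid [([285.4, 222.2], 0.91), ([390.5, 206.7], 0.71)]
side case_hinge [([247.6, 208.3], 0.93)]
side case_rim [([281.4, 206.4], 0.35), ([142.5, 279.0], 0.21)]
```

View pics/f_sidec.png

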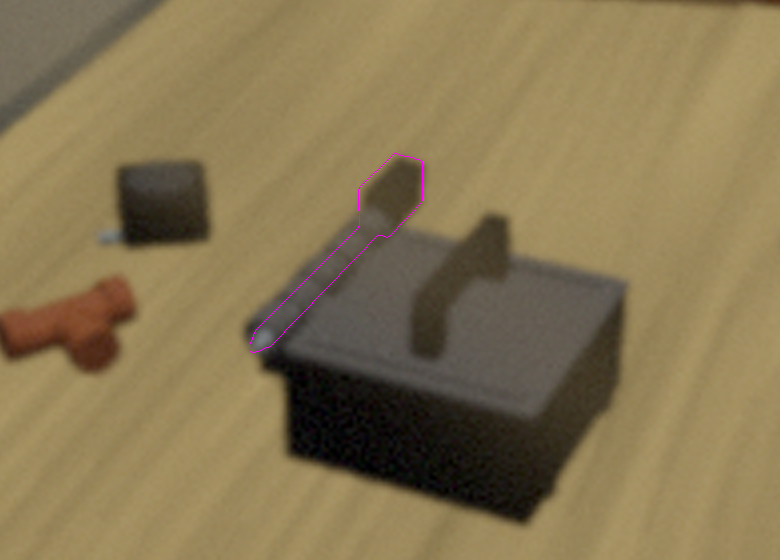

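View pics/f_topc.png

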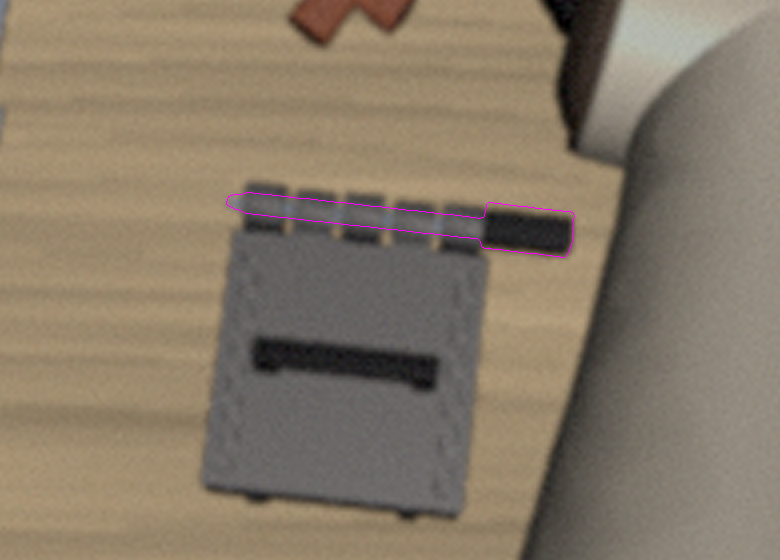

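```bash
python3 -c "
from bench import arm
print(arm.job_done())"
```

```text
the job is handed in; nothing more can be done
None
```

The larger lid is back on the case, and the 200 mm pin is through all five knuckles from the right (−y) end and let go. I handed the job in at about 27 s of the 64 s; no verdict was reported.

- **Lid:** it sat down with about 2 N of force. The last pictures show it flush, with all five knuckles in one row.
- **Pin:** it went in with almost no force, then stopped firmly. The push rose to about 11 N over the last 2 mm of command while the gripper hardly moved, so I take the grip block to be home against the end knuckle. After release, the pin's predicted outline at the home position matches both pictures to within a pixel or two.
- **Robot:** the gripper is clear of everything, with contact force near zero. I never went near the wrench, tee or tape, but I did not measure their positions again at the end.
- **Checks that disagreed:** some network results after the lid was on were unreliable, such as poor case outlines and lid fits about 8 mm apart along the hinge between the two cameras. I relied on the first fits, the force readings and the overlays instead. The two cameras also differed by about 1.6 mm on the hinge's position. Comparing both with the pin held in the gripper brought that down to about 0.1 mm before I inserted it.

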